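Warm up the injection vials

TASK

Switch the vial warmer off by turning its dial back to the bar mark, then take off the cover, stand it on the worktop, and move every small injection vial from the turntable to stand upright inside the low rim on the warmer's deck; the taller dropper bottle stays standing on the turntable. Put the cover back on squarely so that it sits flat on the deck round the rim, and only then turn the dial one click up from off for each vial you loaded (three vials: third position). Leave everything else on the worktop where it is.

Things in the scene. Friction and masses are not known exactly. Their poses are not given: they have to be found in the camera images.
- warmer: the vial warmer, a white bench unit fixed on the worktop, 240 mm wide (y), x from -100 mm (front) to +105 mm (back). Origin under it on the worktop; its x points from front to back, z up. The front part is the console with the dial (x -100 to -12 mm, top at 62 mm); behind it lies the steel deck, at 50 mm. The worktop to its right (its -y) is clear for 150 mm, room for the cover.
- rim_floor (a point): centre of the area inside the rim, at deck height (50 mm), 44 mm behind the warmer's origin; axes as the warmer's. The area is 52 mm (x) by 184 mm (y), flat, edged by a rim 7 mm high and 4 mm thick. Four vials fit in a row along y.
- dial (a joint): dial angle in rad, growing clockwise seen from above. Click positions every 0.5236: 0 = off (bar mark, pointer 60 degrees left of the warmer's x), then one dot, a line of two (1.0472, pointer to the back), three, four (2.0944); stops at both ends. Spring detent: about 0.1 N m takes it over the tooth half-way between positions; released, it settles in the nearest one.
- dial_grip (a point): on the dial's axis, 57 mm in front of the warmer's origin, 87 mm above the worktop. The dial is an upright black bar, 46 mm long along this point's x (to the pointer end, white mark on top), 13 mm thick along its y, from 66 to 96 mm above the worktop. Grip across the thickness from above; the console below is at 62 mm. The axes turn with the dial.
- cover: loose grey cover, an upside-down box, 207 mm (its y) x 75 mm (x), 60 mm high, walls 3 mm, 0.2 kg; same either way round. Black bar handle along y on top: 14 mm thick, 76 mm long, 76 to 90 mm above the lower edge, on two posts 28 mm either side of the middle. Origin: centre of the lower edge, z up. Starts on the warmer, standing on the deck round the rim, 4.5 mm play all round.
- turntable: foot of the turntable, fixed on the worktop; origin on its axis at worktop height. A white disc of 132 mm radius on it spins freely at the slightest push; its surface is at 24 mm, with an edge 7 mm high and 4 mm thick. The vials and the dropper bottle stand on it some 78 mm from the axis and 90 mm from one another, in any order.
- vial_1: small round injection vial, 25 mm across and 52 mm tall, of which the top 7 mm is a narrower cap; glass is straight-sided up to about 30 mm. Origin at the centre of its underside, z up. Weighs some 30 g, easily knocked over. May be absent (None).
- vial_2: small round injection vial, 25 mm across and 50 mm tall, of which the top 7 mm is a narrower cap; glass is straight-sided up to about 30 mm. Origin at the centre of its underside, z up. Weighs some 30 g, easily knocked over. May be absent (None).
- vial_3: small round injection vial, 25 mm across and 52 mm tall, of which the top 7 mm is a narrower cap; glass is straight-sided up to about 30 mm. Origin at the centre of its underside, z up. Weighs some 30 g, easily knocked over. May be absent (None).
- vial_4: small round injection vial, 25 mm across and 50 mm tall, of which the top 7 mm is a narrower cap; glass is straight-sided up to about 30 mm. Origin at the centre of its underside, z up. Weighs some 30 g, easily knocked over. May be absent (None).
- dropper: white dropper bottle, 44 mm across and 98 mm tall with a long narrow top, standing on the turntable; not to be moved off it. Origin at the centre of its underside.
- syringe: bystander: a disposable syringe, 159 mm long, lying on the worktop; leave alone
- carton_calmex: bystander: small carton 32 x 85 x 48 mm; leave alone
- pen: bystander: a white pen, 145 mm long, lying on the worktop; leave alone

How it is judged (in metres and radians):
On the way, in this order (a step that is already met when the one before it is completed fails the run):
1. the dial is turned back to off, before anything is loaded (value of joint dial between -0.13 and 0.13 rad), for 0.3 s.
2. every vial stands inside the rim and the cover is back on, flat on the deck (x of vial_1 in the frame of rim_floor between -0.02 and 0.02 m and y of vial_1 in the frame of rim_floor between -0.086 and 0.086 m and z of vial_1 in the frame of rim_floor between -0.006 and 0.006 m and angle between each of vial_1, vial_2, vial_3, vial_4's own z axis and vertical below 0.15 rad and x of vial_2 in the frame of rim_floor between -0.02 and 0.02 m and y of vial_2 in the frame of rim_floor between -0.086 and 0.086 m and z of vial_2 in the frame of rim_floor between -0.006 and 0.006 m and x of vial_3 in the frame of rim_floor between -0.02 and 0.02 m and y of vial_3 in the frame of rim_floor between -0.086 and 0.086 m and z of vial_3 in the frame of rim_floor between -0.006 and 0.006 m and x of vial_4 in the frame of rim_floor between -0.02 and 0.02 m and y of vial_4 in the frame of rim_floor between -0.086 and 0.086 m and z of vial_4 in the frame of rim_floor between -0.006 and 0.006 m and horizontal distance between cover and rim_floor below 0.01 m and angle between the y axis of cover and the y axis of warmer, either way round below 0.08 rad and angle between cover's own z axis and vertical below 0.03 rad and z of cover in the frame of rim_floor between -0.005 and 0.003 m), for 0.3 s.
3. the dial is turned up one click for each vial, the cover being on ((((height (world z) of vial_1 above -9 m or height (world z) of warmer above 9 m) and (height (world z) of vial_2 above -9 m or height (world z) of warmer above 9 m) and (height (world z) of vial_3 above -9 m or height (world z) of warmer above 9 m) and (height (world z) of vial_4 above -9 m or height (world z) of warmer above 9 m) and value of joint dial between 1.9644 and 2.2244 rad) or (not (height (world z) of vial_1 above -9 m or height (world z) of warmer above 9 m) and value of joint dial between 1.4408 and 1.7008 rad) or (not (height (world z) of vial_2 above -9 m or height (world z) of warmer above 9 m) and value of joint dial between 1.4408 and 1.7008 rad) or (not (height (world z) of vial_3 above -9 m or height (world z) of warmer above 9 m) and value of joint dial between 1.4408 and 1.7008 rad) or (not (height (world z) of vial_4 above -9 m or height (world z) of warmer above 9 m) and value of joint dial between 1.4408 and 1.7008 rad)) and horizontal distance between cover and rim_floor below 0.01 m and angle between the y axis of cover and the y axis of warmer, either way round below 0.08 rad and angle between cover's own z axis and vertical below 0.03 rad and z of cover in the frame of rim_floor between -0.005 and 0.003 m), for 0.3 s.
At the end, for the whole second after the job is handed in: all vials upright (0.15 rad) inside the rim (axis within 20 x 86 mm of its centre); cover flat on the deck (3 mm) and square (10 mm, 0.08 rad) over them; dial within 0.13 rad of the position numbered as the vials present; dropper bottle upright on the turntable; bystanders within 30 mm (all of step 3 and x of vial_1 in the frame of rim_floor between -0.02 and 0.02 m and y of vial_1 in the frame of rim_floor between -0.086 and 0.086 m and z of vial_1 in the frame of rim_floor between -0.006 and 0.006 m and angle between each of vial_1, vial_2, vial_3, vial_4, dropper's own z axis and vertical below 0.15 rad and x of vial_2 in the frame of rim_floor between -0.02 and 0.02 m and y of vial_2 in the frame of rim_floor between -0.086 and 0.086 m and z of vial_2 in the frame of rim_floor between -0.006 and 0.006 m and x of vial_3 in the frame of rim_floor between -0.02 and 0.02 m and y of vial_3 in the frame of rim_floor between -0.086 and 0.086 m and z of vial_3 in the frame of rim_floor between -0.006 and 0.006 m and x of vial_4 in the frame of rim_floor between -0.02 and 0.02 m and y of vial_4 in the frame of rim_floor between -0.086 and 0.086 m and z of vial_4 in the frame of rim_floor between -0.006 and 0.006 m and horizontal distance between dropper and turntable below 0.115 m and height (world z) of dropper between 0.014 and 0.034 m and velocity of joint dial below 0.1 rad/s and linear speed of each of cover, dropper below 0.02 m/s); the robot touches nothing.
It fails at once if the dropper bottle is knocked over or off the turntable (angle between dropper's own z axis and vertical above 0.6 rad or height (world z) of dropper below 0.012 m).
It fails at once if a bystander is pushed more than 30 mm (distance of any of syringe, pen, carton_calmex from where it was at the start of the episode above 0.03 m).
Of vial_1, vial_2, vial_3, vial_4 only 3 to 4 are there at a start; the rules pass over those that are not, and their reading is None.
At some moment in a run one of cover may be knocked a few centimetres aside while the robot is not near it.
It also fails if it takes over 210 s, if anything falls off the work surface, if the arm or the gripper's body presses on something with over 40 N, if the wrist force passes 120 N, or if a joint passes its speed limit or range.

ROBOT

A 7-joint arm with a two-finger parallel gripper is mounted at the origin on a cart in front of the work surface, level with it; the furniture and walls round the work are solid. World frame = base frame: x ahead of the robot, y to its left, z up, the work surface at z = 0. Lengths are in mm, angles in rad, forces in N, time in s.
With the tool pointing down it reaches from about 400 to 875 mm from the base axis. Payload 6.5 kg.
Tool frame: the origin (TCP) lies midway between the tips of the shut fingers; the grasp point (between the pads) lies manip.pinch_z behind it (manip.pinch_z is the distance from the TCP to the grasp point, in mm); z points along the fingers, y is the direction in which the jaws open and shut (so a half turn about z gives the same grasp; the last joint's range is limited). The gripper opens to 85 mm and grips with 20 to 120 N. Pads are 22 mm wide; open, the fingers measure 114 mm over their backs; the gripper's body (76 mm by 85 mm) begins 54 mm behind the grasp point. The pads swing forward as they close: fully open they stand 13 mm farther back than shut.
Start: joints at [-1.211, 0.536, -0.004, 1.538, 0.003, 1.067, -0.071], TCP at [268.478, 591.954, 191.59] pointing down, gripper open.
Joint ranges: [-2.7, 2.7], [-0.37, 2.16], [-1.27, 1.26], [0.24, 2.4], [-1.31, 4.45], [0.19, 1.91], [-2.76, 2.76]. Speed limits (rad/s): [2.39, 2.39, 3.14, 3.14, 3.14, 3.14, 3.14].

INTERFACE

Orientations are given as a 3x3 rotation matrix whose columns are the frame's x, y, z axes.
In Python, from cell import manip, viewer, ticket gives the robot as it stands. The module is installed in compiled form; this text tells all that it offers.
- The arm moves only by the tool carry_out, never from a script. Its argument "rows" is a list of rows, each a list of 7 numbers: the opening, from -1 (shut) to 1 (fully open), so that 0 is half open, then the shift along the tool's x, y, z in m, then the turn, a rotation vector about the tool's x, y, z in rad. A call has 1 to 8 rows; each row is the pose to reach, as a shift and turn from the pose commanded when the call began, along the tool's axes at that moment; what a row does not reach only later rows make up. A row lasts 1/8 s, in which the tool goes at most 62.5 mm and 10.7 degrees, less where a joint would pass 70% of its speed; a pose out of reach is approached as far as the arm can. A call with a gripper value outside its range is refused whole. The fingers move at their own pace and stop on an object; "force" is the grip in N (left out, the last holds). Time passes only in rows, so rows that repeat a pose let the fingers close. It gives the time, the measured TCP pose, the force and the opening at its end, in the units of the state.
- manip.sense(): the state, without advancing time (a new reading comes with each control period).
- viewer.camera(name): name is "scene" or "top" or "wrist"; returns (picture, depth): 480x640x3 uint8, blue, green, red; 480x640 float32, mm along the optical axis (not along the pixel's ray), 0 where there is no reading.
- viewer.camera_info(name): a dict with "fx", "fy", "cx", "cy" (pixels), "rvec" (rotation vector, rad) and "tvec" (3), from world to camera coordinates, as OpenCV has them; the wrist camera has in their place "mount" (4x4, takes a point from camera to tool coordinates, whose origin is the TCP and whose axes are the flange's). Camera axes: x right, y down, z forward; pixel columns grow to the right and rows downward; lengths in mm; the calibration is good to about 2 mm. The wrist camera is an equidistant fisheye: a pixel r from the principal point sees the ray r / f radians off the axis. A picture is of the moment at which its call begins: read the wrist's pose just before it. camera_info takes no time and is no camera call.
- ticket.sign_off(): hands the job in, once; it reports no verdict.
The state is a dict: "time": time; "q": joint angles; "joint_vel": joint speeds; "joint_efforts": joint torques, N m; "ee_pos": TCP position; "eef_rot": TCP orientation; "ft_force": force on the tool from outside, world axes, zero at the start; "torque": the same for the moment, N m; "finger_gap": opening from 0.0 (shut) to 1.0 (fully open).
Only numpy, scipy, OpenCV 4.12 (cv2) and the standard library are available. Lean on these libraries where they do the work, as an engineer would, in place of code of your own. Each camera call takes 0.05 s, during which the arm holds its last target.

## Working session

There is one attempt and no reset: what is moved stays moved. The work goes in short steps, Python scripts to look and compute and a tool call to move; the robot and the scene stay as the last step left them, time stands still between calls to the robot, and variables do not carry over. Pictures are saved under pics/ and viewed, and the job is handed in when it is done.

Besides the shell and the picture viewer there is one more tool, called after "Call:" by a JSON object that holds its "fn" and its "kwargs", one argument or row to a line. carry_out: Moves the arm, as the interface text tells. Its arguments: {"type":"object","properties":{"rows":{"type":"array","items":{"type":"array","items":{"type":"number"}}},"force":{"type":"number"}},"required":["rows"]}

```bash
mkdir -p pics; cat > h.py <<'E'
import numpy as np, cv2
from cell import manip, viewer, ticket
def pic(n,name):
    im,d=viewer.camera(n); cv2.imwrite('pics/'+name+'.png',im); np.save('pics/'+name+'.npy',d); return im,d
def T(n):
    i=viewer.camera_info(n); R=cv2.Rodrigues(np.array(i['rvec'],float))[0]; return i,R,np.array(i['tvec'],float).ravel()
def world(n,u,v,d):
    i,R,t=T(n); c=np.array([(u-i['cx'])/i['fx']*d,(v-i['cy'])/i['fy']*d,d]); return R.T@(c-t)
def onz(n,u,v,z):
    i,R,t=T(n); o=-R.T@t; r=R.T@np.array([(u-i['cx'])/i['fx'],(v-i['cy'])/i['fy'],1]); return o+r*(z-o[2])/r[2]
def proj(n,p):
    i,R,t=T(n); c=R@np.array(p,float)+t; return i['fx']*c[0]/c[2]+i['cx'], i['fy']*c[1]/c[2]+i['cy']
def cloud(n,d):
    i,R,t=T(n); v,u=np.mgrid[0:480,0:640]; c=np.stack([(u-i['cx'])/i['fx']*d,(v-i['cy'])/i['fy']*d,d],-1); return (c-t)@R
E
python3 - <<'E'
from h import *
s=manip.sense(); print(s, manip.pinch_z)
for n in('scene','top','wrist'):
    print(viewer.camera_info(n)); pic(n,n+'0')
E
```

```text
{'time': 0.0, 'q': array([-1.21118244,  0.53717854, -0.00444603,  1.53890289,  0.00254762,
        1.0673119 , -0.07120994]), 'joint_vel': array([ 0.0016634 , -0.0008148 , -0.00023216,  0.00084618,  0.00038243,
       -0.00096913, -0.00026748]), 'joint_efforts': array([-1.41213872e-05, -5.83409464e+01,  1.04873411e+00, -2.59110492e+01,
        1.23524902e-02,  9.46043059e-03,  6.09396906e-06]), 'ee_pos': array([268.19285047, 591.29265722, 190.6934615 ]), 'eef_rot': array([[-9.10720692e-01,  4.13022248e-01, -6.66116250e-04],
       [ 4.13022777e-01,  9.10719170e-01, -1.66733888e-03],
       [-8.20032163e-05, -1.79360121e-03, -9.99998388e-01]]), 'ft_force': array([-0.17278895, -0.26449513,  0.31269161]), 'torque': array([-0.00476997,  0.02033183, -0.00222131]), 'finger_gap': 1.0002754310611395} 18.700000000000003
{'fx': 444.40374599906494, 'fy': 444.40374599906494, 'cx': 313.47713157142454, 'cy': 234.83996333663922, 'rvec': array([ 0.93177946, -2.11380651,  1.42636745]), 'tvec': array([459.32027678, 212.04000043, 652.91246847])}
{'fx': 514.3314130135726, 'fy': 514.3314130135726, 'cx': 322.4714769155557, 'cy': 237.2736042948481, 'rvec': array([ 2.11501882, -2.15164877,  0.18275162]), 'tvec': array([ 135.17131099,  573.64137297, 1109.86080885])}
{'fx': 371.64829954431775, 'fy': 371.64829954431775, 'cx': 314.481141024468, 'cy': 237.38442405783135, 'mount': array([[ 8.29298320e-04, -9.59158370e-01, -2.82868403e-01,
         7.10917389e+01],
       [ 9.99999424e-01,  6.02738500e-04,  8.87961198e-04,
        -1.57587995e+00],
       [-6.81199739e-04, -2.82868976e-01,  9.59158318e-01,
        -1.82537965e+02],
       [ 0.00000000e+00,  0.00000000e+00,  0.00000000e+00,
         1.00000000e+00]])}
```

View pics/top0.png

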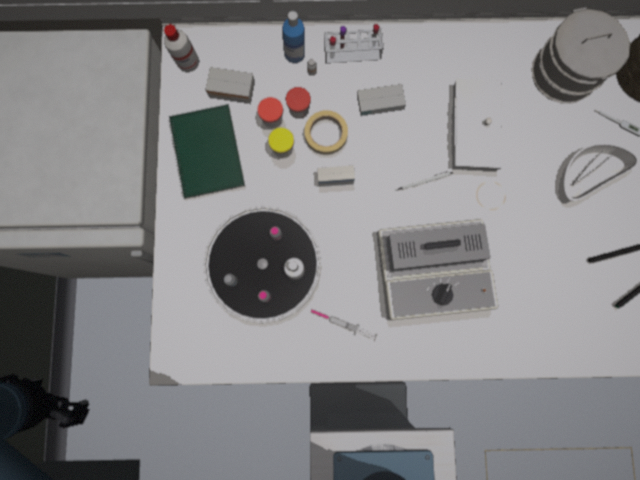

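View pics/scene0.png

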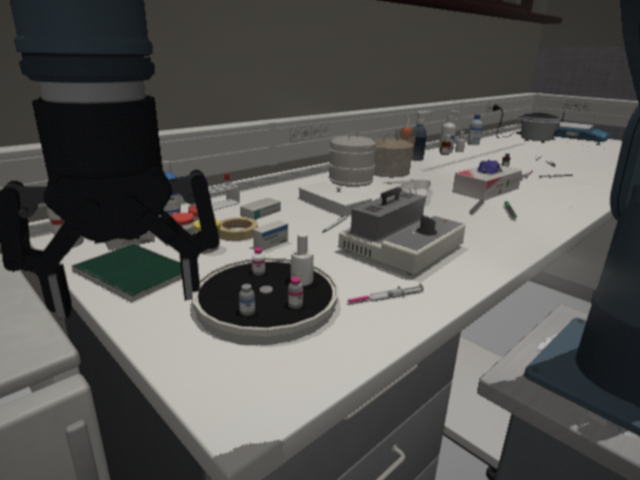

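View pics/wrist0.png

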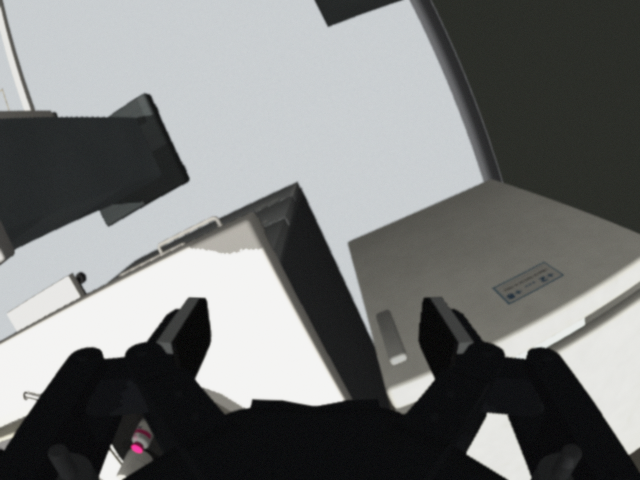

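```bash
python3 - <<'E'
from h import *
im=cv2.imread('pics/top0.png'); d=np.load('pics/top0.npy'); P=cloud('top',d)
a=cv2.resize(im[205:335,190:320],None,fx=4.5,fy=4.5,interpolation=cv2.INTER_CUBIC)
b=cv2.resize(im[205:335,370:510],None,fx=5,fy=5,interpolation=cv2.INTER_CUBIC)
cv2.imwrite('pics/c1.png',a);cv2.imwrite('pics/c2.png',cv2.convertScaleAbs(b,alpha=1.5))
for u,v in[(400,200),(415,245),(440,244),(442,292),(470,300),(263,264),(294,267),(275,232),(230,280),(264,296),(245,250),(340,190)]: print(u,v,P[v,u].round(1))
# warmer mask by height
m=(P[...,2]>40)&(P[...,1]<0.4e3)
reg=np.zeros_like(m);reg[210:330,370:510]=1
for lo,hi,nm in[(57,67,'console'),(105,114,'covertop'),(45,55,'deck'),(120,145,'handle'),(85,100,'dial')]:
    k=reg&(P[...,2]>lo)&(P[...,2]<hi)
    pts=P[k][:,:2].astype(np.float32)
    if len(pts)>5: print(nm,len(pts),cv2.minAreaRect(pts),np.median(P[k],0).round(1))
E
```

```text
400 200 [ 6.709e+02 -6.070e+01  4.000e-01]
415 245 [545.3 -70.9 110.3]
440 244 [ 542.1 -117.4  139.4]
442 292 [ 446.4 -128.9   83.7]
470 300 [ 429.4 -194.9   59. ]
263 264 [520.3 261.7  26.5]
294 267 [502.1 186.4 115.7]
275 232 [585.2 229.9  74. ]
230 280 [481.  328.1  72.6]
264 296 [444.8 253.5  77.9]
245 250 [553.7 303.4  23.5]
340 190 [698.7  81.3  -2.7]
console 3890 ((486.7832336425781, -129.39913940429688), (176.04031372070312, 238.03807067871094), 4.379039287567139) [ 443.  -126.4   61.1]
covertop 3009 ((542.4778442382812, -123.43074035644531), (75.32319641113281, 207.5723419189453), 5.398477077484131) [ 539.8 -121.   108.6]
deck 1732 ((501.2212829589844, -128.68490600585938), (204.14462280273438, 241.20074462890625), 4.980669975280762) [ 505.9 -101.7   49.3]
handle 254 ((542.3322143554688, -122.8590087890625), (13.967543601989746, 75.41596984863281), 5.22026252746582) [ 541.7 -122.2  137.4]
dial 241 ((484.90643310546875, -108.38839721679688), (216.97386169433594, 116.34828186035156), 75.93682861328125) [ 456.2 -130.    93.9]
```

View pics/c1.png

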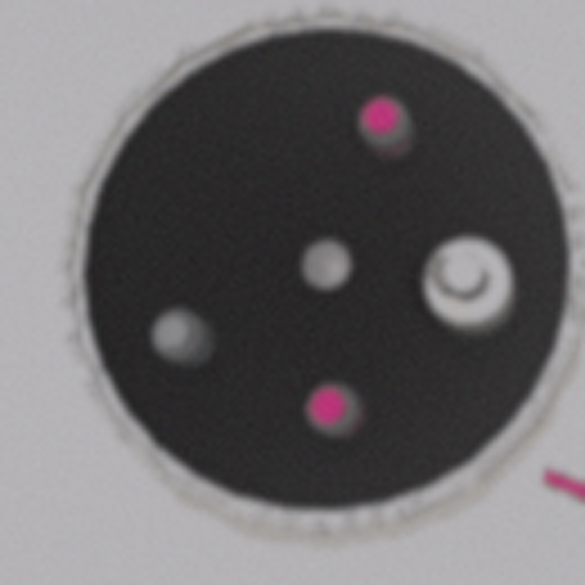

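View pics/c2.png

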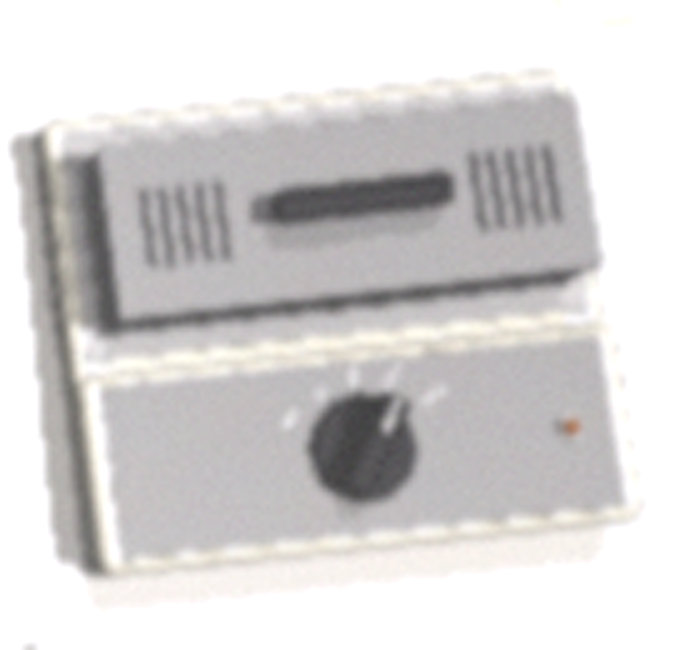

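```bash
cat >> h.py <<'E'
def yawof(s): R=s['eef_rot']; return np.degrees(np.arctan2(R[1,0],R[0,0]))
def go(pos=None,a=None,s=None):
    """print shift (m, tool axes) and rotvec to bring TCP to pos, pointing straight down with tool-x yaw a (deg)"""
    from scipy.spatial.transform import Rotation as Ro
    s=s or manip.sense(); R=s['eef_rot']; p=s['ee_pos']
    if pos is None: pos=p
    if a is None: a=yawof(s)
    c,q=np.cos(np.radians(a)),np.sin(np.radians(a))
    G=np.array([[c,q,0],[q,-c,0],[0,0,-1]])
    sh=R.T@(np.array(pos,float)-p)/1000; rv=Ro.from_matrix(R.T@G).as_rotvec()
    print('t',round(s['time'],2),'p',p.round(1),'yaw',round(yawof(s),1),'f',s['ft_force'].round(1),'gap',round(s['finger_gap'],3),'-> sh',sh.round(4),'rv',rv.round(4)); return sh,rv
E
python3 - <<'E'
from h import *
print(onz('top',448.4,287.4,96)); 
yaw=np.radians(5.1); c,s=np.cos(yaw),np.sin(yaw)
O=np.array([498.7,-128.9]); W=lambda x,y:O+np.array([c*x-s*y,s*x+c*y])
D=W(-57,0);print('dial',D,'rim',W(44,0))
im=cv2.imread('pics/top0.png');
def dot(p,col): 
    u,v=proj('top',p); cv2.circle(b,(int((u-370+.5)*5),int((v-205+.5)*5)),3,col,-1)
b=cv2.resize(im[205:335,370:510],None,fx=5,fy=5,interpolation=cv2.INTER_CUBIC)
dot([*D,96],(0,0,255))
for x in(-100,-12):
  for y in(-120,120): dot([*W(x,y),62],(0,255,0))
for y in(-120,120): dot([*W(105,y),50],(255,255,0))
for k in range(5):
    t=np.radians(60-30*k); dot([*W(-57+23*np.cos(t),23*np.sin(t)),96],(255,0,255)); dot([*W(-57+32*np.cos(t),32*np.sin(t)),62],(0,255,255))
cv2.imwrite('pics/c3.png',b)
go([*D,200],65)
E
```

```text
[ 455.19056943 -140.15029415   96.        ]
dial [ 441.92565927 -133.96697492] rim [ 542.52580688 -124.98865094]
t 0.15 p [268.3 591.5 190.9] yaw 155.6 f [-1.2  0.6  1.1] gap 1.0 -> sh [-0.4578 -0.589  -0.0083] rv [-1.0000e-03  1.1000e-03  1.5813e+00]
```

View pics/c3.png

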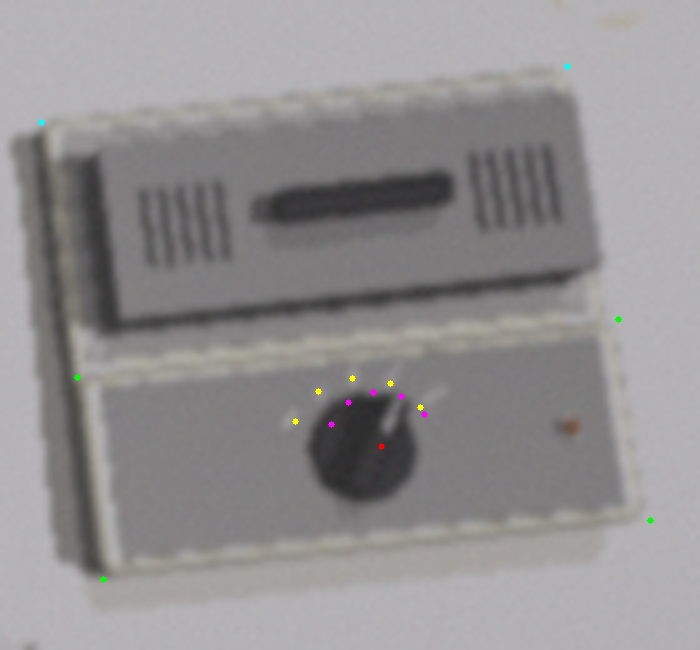

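```bash
python3 - <<'E'
from h import *
go([500,200,290],90)
E
```

```text
t 0.15 p [268.3 591.5 190.9] yaw 155.6 f [-1.2  0.6  1.1] gap 1.0 -> sh [-0.3727 -0.2609 -0.0987] rv [-1.100e-03  8.000e-04  1.145e+00]
```

Call:
{"fn": "carry_out", "kwargs": {
  "rows": [
    [1,-0.373,-0.261,-0.099,0,0,1.145],
    [1,-0.373,-0.261,-0.099,0,0,1.145],
    [1,-0.373,-0.261,-0.099,0,0,1.145],
    [1,-0.373,-0.261,-0.099,0,0,1.145],
    [1,-0.373,-0.261,-0.099,0,0,1.145],
    [1,-0.373,-0.261,-0.099,0,0,1.145],
    [1,-0.373,-0.261,-0.099,0,0,1.145],
    [1,-0.373,-0.261,-0.099,0,0,1.145]
  ]
}}

```text
time: 1.15
ee_pos: [502.2, 196.2, 291.5]
eef_rot: [[0.005, 1.0, 0.002], [1.0, -0.005, -0.001], [-0.001, 0.002, -1.0]]
ft_force: [0.4, 0.4, -0.6]
finger_gap: 1.001
```

```bash
python3 - <<'E'
from h import *
go([450,-130,260],5)
print(manip.sense()['q'])
E
```

```text
t 1.15 p [502.2 196.2 291.5] yaw 89.7 f [ 0.4  0.4 -0.6] gap 1.001 -> sh [-0.3265 -0.0506  0.0316] rv [ 1.7000e-03 -8.0000e-04  1.4784e+00]
[-0.78284293  0.25556292  0.39937809  1.73194793 -0.10559235  1.17414647
 -0.35952135]
```

Call:
{"fn": "carry_out", "kwargs": {
  "rows": [
    [0,-0.326,-0.051,0.03,0,0,1.478],
    [0,-0.326,-0.051,0.03,0,0,1.478],
    [0,-0.326,-0.051,0.03,0,0,1.478],
    [0,-0.326,-0.051,0.03,0,0,1.478],
    [0,-0.326,-0.051,0.03,0,0,1.478],
    [0,-0.326,-0.051,0.03,0,0,1.478],
    [0,-0.326,-0.051,0.03,0,0,1.478],
    [0,-0.326,-0.051,0.03,0,0,1.478]
  ]
}}

```text
time: 2.15
ee_pos: [449.1, -126.1, 260.5]
eef_rot: [[0.996, 0.086, -0.0], [0.086, -0.996, 0.0], [-0.0, -0.0, -1.0]]
ft_force: [-0.1, -0.1, 0.1]
finger_gap: 0.499
```

```bash
cat >> h.py <<'E'
def wonz(s,u,v,z):
    i=viewer.camera_info('wrist'); M=np.array(i['mount']); dx,dy=u-i['cx'],v-i['cy']; r=np.hypot(dx,dy); th=r/i['fx']
    ray=np.array([np.sin(th)*dx/max(r,1e-9),np.sin(th)*dy/max(r,1e-9),np.cos(th)])
    R=s['eef_rot']; o=R@M[:3,3]+s['ee_pos']; w=R@(M[:3,:3]@ray); return o+w*(z-o[2])/w[2]
def wproj(s,p):
    i=viewer.camera_info('wrist'); M=np.array(i['mount']); R=s['eef_rot']
    t=R.T@(np.array(p,float)-s['ee_pos']); c=M[:3,:3].T@(t-M[:3,3]); h=np.hypot(c[0],c[1]); th=np.arctan2(h,c[2])
    return i['cx']+i['fx']*th*c[0]/h, i['cy']+i['fx']*th*c[1]/h
def wpic(name):
    import pickle
    s=manip.sense(); im,d=pic('wrist',name); pickle.dump(s,open('pics/'+name+'.pkl','wb')); return s,im,d
E
python3 - <<'E'
from h import *
s,im,d=wpic('w1'); go(s=s); print(s['q'])
E
```

```text
t 2.15 p [ 449.1 -126.1  260.5] yaw 4.9 f [-0.1 -0.1  0.1] gap 0.499 -> sh [0. 0. 0.] rv [-0.0002  0.0003 -0.    ]
[-0.52801748  0.16451942  0.80046855  1.95680512 -0.13425287  1.07382051
 -1.15464999]
```

View pics/w1.png

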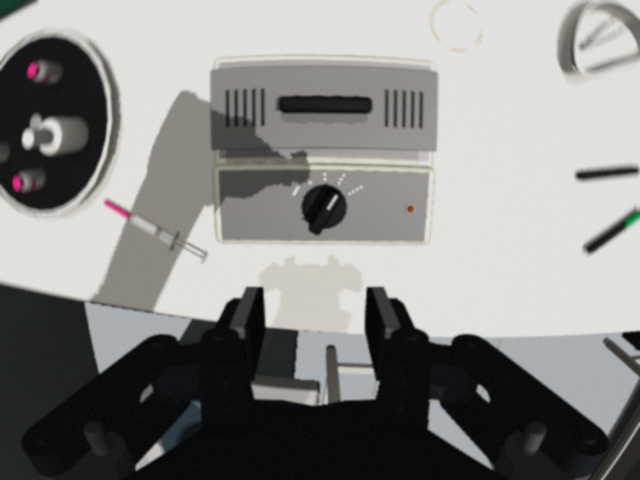

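```bash
cat > ov.py <<'E'
from h import *
import pickle,sys
def ov(name,O,yaw,out,box=(205,50,445,250),k=3.3,pos=None):
    s=pickle.load(open('pics/'+name+'.pkl','rb')); im=cv2.imread('pics/'+name+'.png')
    x0,y0,x1,y1=box; b=cv2.resize(im[y0:y1,x0:x1],None,fx=k,fy=k,interpolation=cv2.INTER_CUBIC)
    c,q=np.cos(np.radians(yaw)),np.sin(np.radians(yaw)); W=lambda x,y:(O[0]+c*x-q*y,O[1]+q*x+c*y)
    def dot(p,col):
        u,v=wproj(s,p); cv2.circle(b,(int((u-x0+.5)*k),int((v-y0+.5)*k)),2,col,-1)
    for x in(-100,-12):
      for y in(-120,120): dot((*W(x,y),62),(0,255,0))
    for y in(-120,120): dot((*W(105,y),50),(255,255,0))
    dot((*W(-57,0),96),(0,0,255))
    for y in(-38,38):
      for x in(-7,7): dot((*W(44+x,y),140),(255,0,0))
    for x in(-37.5,37.5):
      for y in(-103.5,103.5): dot((*W(44+x,y),110),(0,0,255))
    for kk in range(5):
        t=np.radians(60-30*kk); dot((*W(-57+23*np.cos(t),23*np.sin(t)),96),(255,0,255)); dot((*W(-57-23*np.cos(t),-23*np.sin(t)),96),(255,0,255)); dot((*W(-57+32*np.cos(t),32*np.sin(t)),62),(0,255,255))
    cv2.imwrite('pics/'+out+'.png',b)
E
python3 - <<'E'
from ov import *
ov('w1',(498.7,-128.9),5.1,'o1')
E
```

```text
(no output)
```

View pics/o1.png

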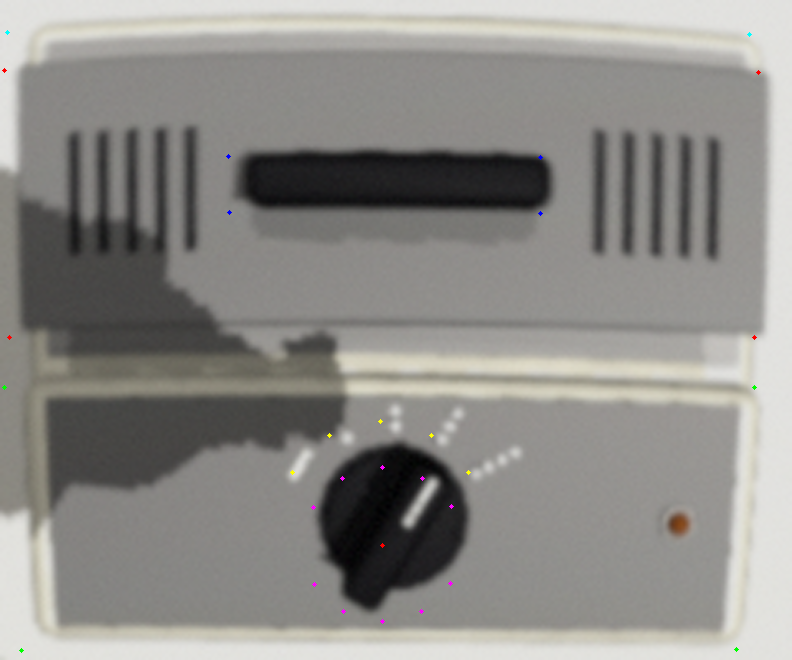

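```bash
python3 - <<'E'
from ov import *
s,im,d=wpic('w2'); go(s=s); s,im,d=wpic('w2'); go(s=s)
ov('w2',(498.7,-128.9),5.1,'o2')
E
```

```text
t 2.2 p [ 449.1 -125.9  260.4] yaw 4.6 f [-0.1 -0.2 -0.1] gap 0.504 -> sh [0. 0. 0.] rv [-0.0002  0.0003 -0.    ]
t 2.25 p [ 449.2 -125.7  260.5] yaw 5.3 f [-0.   0.6  0.1] gap 0.502 -> sh [0. 0. 0.] rv [-0.0001  0.0004 -0.    ]
```

View pics/o2.png

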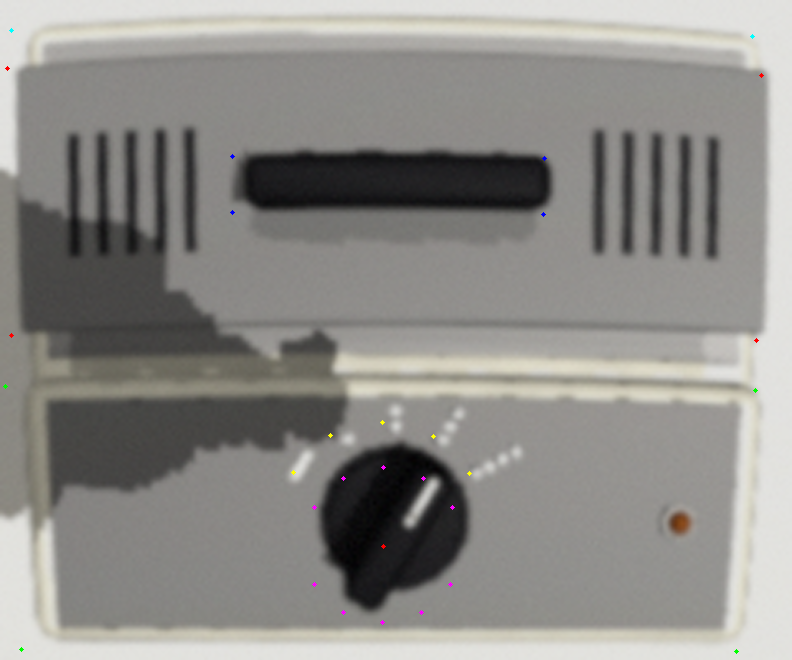

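```bash
python3 - <<'E'
from ov import *
s=pickle.load(open('pics/w2.pkl','rb'));R=s['eef_rot'];p=s['ee_pos']
for z in(-6.5,-25):
  for x in(11,-11):
    for y in(-21.2,21.2): print(z,x,y,np.round(wproj(s,p+R@np.array([x,y,z])),1))
im=cv2.imread('pics/w2.png'); cv2.imwrite('pics/o3.png',cv2.resize(cv2.convertScaleAbs(im[260:420,190:440],alpha=2.5),None,fx=3,fy=3,interpolation=cv2.INTER_CUBIC))
E
```

```text
-6.5 11 -21.2 [269.  254.4]
-6.5 11 21.2 [353.3 254.5]
-6.5 -11 -21.2 [270.7 294.1]
-6.5 -11 21.2 [351.7 294.2]
-25 11 -21.2 [264.3 267.6]
-25 11 21.2 [357.2 267.7]
-25 -11 -21.2 [266.5 310.3]
-25 -11 21.2 [355.3 310.5]
```

View pics/o3.png

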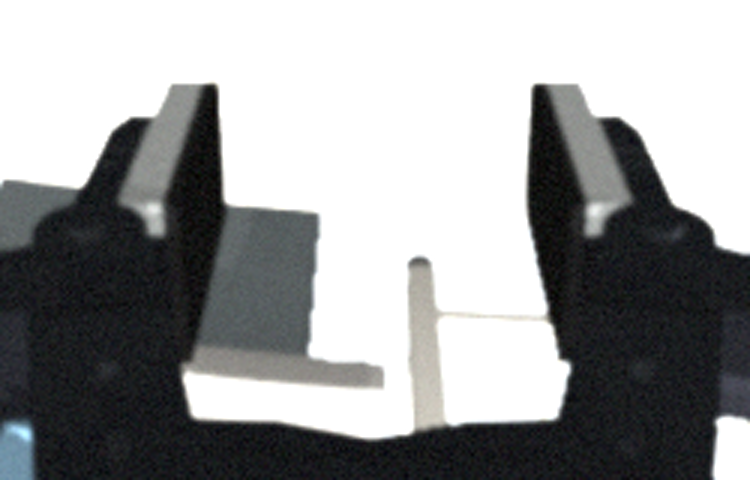

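Call:
{"fn": "carry_out", "kwargs": {
  "rows": [
    [-1,0,0,0,0,0,0],
    [-1,0,0,0,0,0,0],
    [-1,0,0,0,0,0,0],
    [-1,0,0,0,0,0,0],
    [-1,0,0,0,0,0,0],
    [-1,0,0,0,0,0,0]
  ]
}}

```text
time: 3.05
ee_pos: [449.4, -125.8, 260.6]
eef_rot: [[0.996, 0.093, 0.0], [0.093, -0.996, -0.0], [0.0, 0.0, -1.0]]
ft_force: [1.0, -0.0, -0.6]
finger_gap: 0.001
```

```bash
python3 - <<'E'
from ov import *
s,im,d=wpic('w3');go(s=s);R=s['eef_rot'];p=s['ee_pos']
print(s['joint_vel'].round(3))
for z in(0,-18.7):
  for x in(11,0,-11): print(z,x,np.round(wproj(s,p+R@np.array([x,0,z])),1))
cv2.imwrite('pics/o4.png',cv2.resize(cv2.convertScaleAbs(im[230:420,190:440],alpha=2.5),None,fx=3,fy=3,interpolation=cv2.INTER_CUBIC))
pic('top','t3'); pic('scene','s3')
E
```

```text
t 3.05 p [ 449.4 -125.8  260.6] yaw 5.3 f [ 1.  -0.  -0.6] gap 0.001 -> sh [0. 0. 0.] rv [ 0. -0. -0.]
[-0.001  0.     0.001 -0.001 -0.    -0.002 -0.002]
0 11 [311.2 250.4]
0 0 [311.2 270.2]
0 -11 [311.3 289.2]
-18.7 11 [310.8 263. ]
-18.7 0 [310.9 284.4]
-18.7 -11 [311.  304.9]
```

View pics/o4.png

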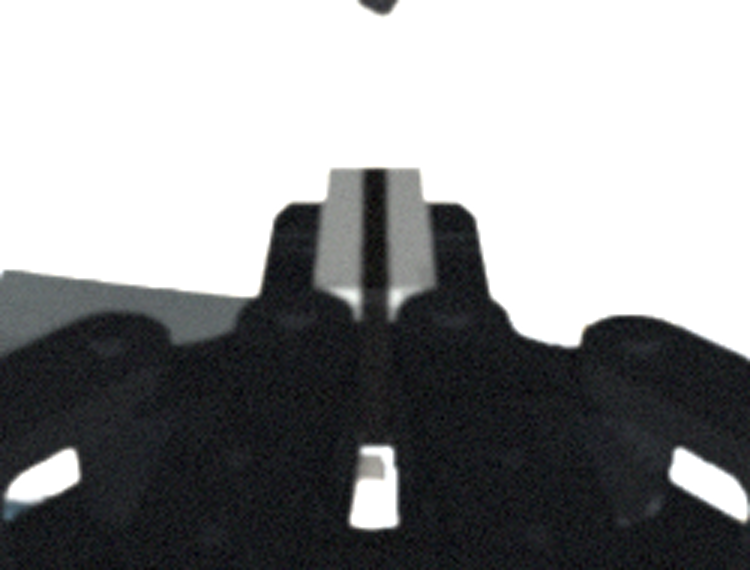

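View pics/t3.png

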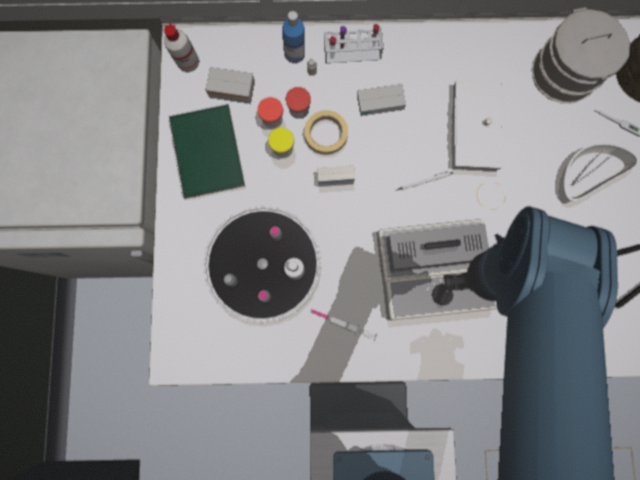

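```bash
python3 - <<'E'
from ov import *
im=cv2.imread('pics/s3.png'); d=np.load('pics/s3.npy')
s=pickle.load(open('pics/w3.pkl','rb'));R=s['eef_rot'];p=s['ee_pos']
k=4;x0,y0=340,100
b=cv2.resize(im[y0:y0+150,x0:x0+180],None,fx=k,fy=k,interpolation=cv2.INTER_CUBIC)
for z in(0,-18.7,-37):
  for x in(11,0,-11):
    u,v=proj('scene',p+R@np.array([x,0,z])); cv2.circle(b,(int((u-x0+.5)*k),int((v-y0+.5)*k)),2,(0,0,255) if z==0 else (0,255,0),-1); print(u,v)
cv2.imwrite('pics/o5.png',b)
E
```

```text
427.183236049098 142.89216923856907
431.9221857044365 143.64549603890288
436.7291509029386 144.40963492529602
428.25532311549495 133.95716387332624
433.0386351087935 134.65216374171632
437.89113434670986 135.35721629451643
429.32054478774637 125.07937618698955
434.1480560874798 125.71544750553228
439.0459305407072 126.36078985029144
```

View pics/o5.png

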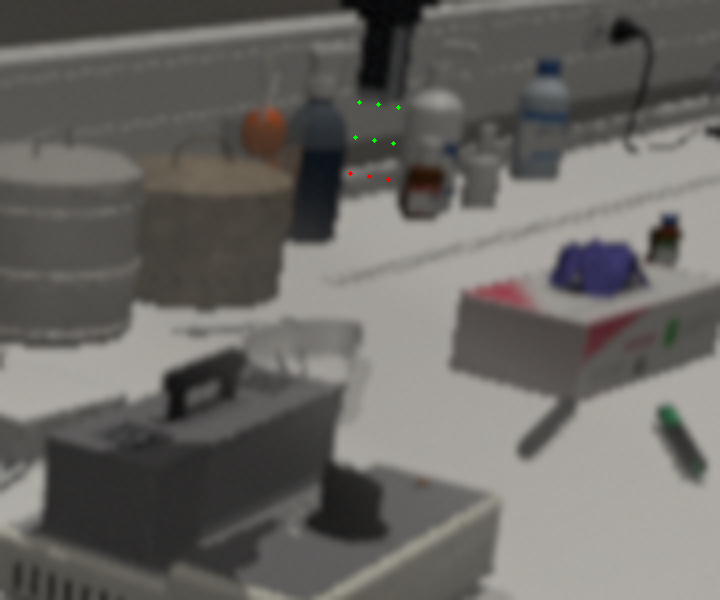

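```bash
python3 - <<'E'
from ov import *
s=pickle.load(open('pics/w3.pkl','rb'));R=s['eef_rot'];p=s['ee_pos']
d=np.load('pics/w3.npy'); i=viewer.camera_info('wrist');M=i['mount']
for u,v in[(305,290),(304,300),(303,310),(324,290),(325,310),(326,320),(315,150),(400,240)]:
    dx,dy=u-i['cx'],v-i['cy'];r=np.hypot(dx,dy);th=r/i['fx'];ray=np.array([np.sin(th)*dx/r,np.sin(th)*dy/r,np.cos(th)])
    c=ray/ray[2]*d[v,u]; t=M[:3,:3]@c+M[:3,3]; print(u,v,d[v,u],'tool',t.round(1),'world',(R@t+p).round(1))
ds=np.load('pics/s3.npy')
for u,v in[(435,115),(437,118),(440,118),(438,121),(425,225)]: 
    w=world('scene',u,v,ds[v,u]); print('scene',u,v,w.round(1),'tool',(R.T@(w-p)).round(1))
# top view fingertip
dt=np.load('pics/t3.npy')
for u,v in[(452,283),(456,283),(448,283),(443,292)]:
    w=world('top',u,v,dt[v,u]); print('top',u,v,w.round(1),'tool',(R.T@(w-p)).round(1))
print(proj('top',p))
print(proj('scene',[442,-136,96]))
E
```

```text
305 290 145.28789 tool [ 10.8  -2.  -49. ] world [ 460.  -122.8  309.6]
304 300 135.5283 tool [ 11.3  -2.1 -59. ] world [ 460.5 -122.6  319.6]
303 310 128.46207 tool [ 11.   -2.3 -66.4] world [ 460.2 -122.5  327.1]
324 290 144.53935 tool [ 11.1   5.4 -49.7] world [ 461.  -130.2  310.3]
325 310 128.07204 tool [ 11.2   5.4 -66.8] world [ 461.1 -130.1  327.4]
326 320 121.65884 tool [ 11.    5.6 -73.6] world [ 460.8 -130.3  334.2]
315 150 381.60193 tool [ 51.9   2.1 209.4] world [ 501.3 -123.1   51.3]
400 240 396.76715 tool [-42.8  94.6 197.4] world [ 415.6 -224.    63.2]
scene 435 115 [ 442.1 -112.2  321. ] tool [ -6.  -14.3 -60.4]
scene 437 118 [ 441.7 -120.4  314.5] tool [ -7.2  -6.1 -53.9]
scene 440 118 [ 436.7 -123.5  314.8] tool [-12.4  -3.5 -54.2]
scene 438 121 [ 439.6 -122.1  308.6] tool [ -9.5  -4.6 -48. ]
scene 425 225 [ 445.3 -132.3   76.9] tool [ -4.7   6.1 183.7]
top 452 283 [441.5 -72.9 394.4] tool [  -3.   -53.4 -133.8]
top 456 283 [441.  -77.8 399.2] tool [  -3.9  -48.5 -138.6]
top 448 283 [441.6 -66.8 394.2] tool [  -2.3  -59.5 -133.6]
top 443 292 [ 445.8 -128.7   93.5] tool [ -3.9   2.6 167.1]
(np.float64(462.62490582909004), np.float64(284.117796623145))
(np.float64(428.18167820654276), np.float64(217.10028456565155))
```

```bash
python3 - <<'E'
from ov import *
s=pickle.load(open('pics/w2.pkl','rb'))
k=3.3
for c in[(365,602),(436,476),(421,502),(401,537)]: print(wonz(s,205+c[0]/k-.5,50+c[1]/k-.5,96).round(1))
go([443,-134,150],-25)
E
```

```text
[ 424.7 -130.3   96. ]
[ 464.  -147.1   96. ]
[ 456.  -143.6   96. ]
[ 445.1 -138.8   96. ]
t 3.2 p [ 449.4 -125.8  260.6] yaw 5.3 f [ 0.1 -0.3 -0.4] gap -0.0 -> sh [-0.0071  0.0076  0.1106] rv [-0.     -0.      0.5292]
```

Call:
{"fn": "carry_out", "kwargs": {
  "rows": [
    [0,-0.0065,0.009,0.11,0,0,0.529],
    [0,-0.0065,0.009,0.11,0,0,0.529],
    [0,-0.0065,0.009,0.11,0,0,0.529],
    [0,-0.0065,0.009,0.11,0,0,0.529],
    [0,-0.0065,0.009,0.11,0,0,0.529],
    [0,-0.0065,0.009,0.11,0,0,0.529]
  ]
}}

```text
time: 3.95
ee_pos: [444.3, -135.3, 151.2]
eef_rot: [[0.907, -0.421, 0.001], [-0.421, -0.907, 0.0], [0.001, -0.001, -1.0]]
ft_force: [1.0, -0.4, -0.3]
finger_gap: 0.498
```

```bash
python3 - <<'E'
from ov import *
s,im,d=wpic('w4'); go([444.4,-137,110],-24.5,s=s)
E
```

```text
t 3.95 p [ 444.3 -135.3  151.2] yaw -24.9 f [ 1.  -0.4 -0.3] gap 0.498 -> sh [0.0007 0.0016 0.0412] rv [-0.001  -0.0012 -0.0066]
```

View pics/w4.png

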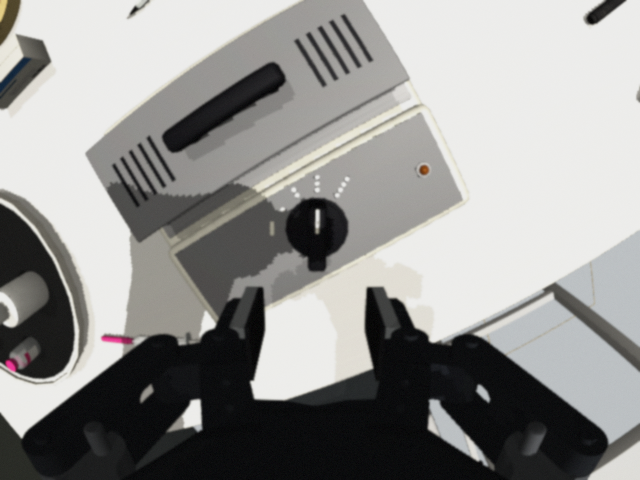

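Call:
{"fn": "carry_out", "kwargs": {
  "rows": [
    [0,0.0006,0.0016,0.041,0,0,0],
    [0,0.0006,0.0016,0.041,0,0,0],
    [0,0.0006,0.0016,0.041,0,0,0]
  ]
}}

```text
time: 4.38
ee_pos: [444.0, -137.4, 110.5]
eef_rot: [[0.906, -0.423, 0.001], [-0.423, -0.906, -0.0], [0.001, -0.0, -1.0]]
ft_force: [0.5, 0.9, -0.1]
finger_gap: 0.5
```

```bash
python3 - <<'E'
from ov import *
s,im,d=wpic('w5'); go([444,-137,70],-24.5,s=s)
im,d=pic('scene','s5'); cv2.imwrite('pics/o6.png',cv2.resize(im[100:250,340:520],None,fx=4,fy=4,interpolation=cv2.INTER_CUBIC))
E
```

```text
t 4.38 p [ 444.  -137.4  110.5] yaw -25.0 f [ 0.5  0.9 -0.1] gap 0.5 -> sh [-0.0003 -0.0004  0.0405] rv [-0.0001 -0.0008 -0.0087]
```

View pics/o6.png

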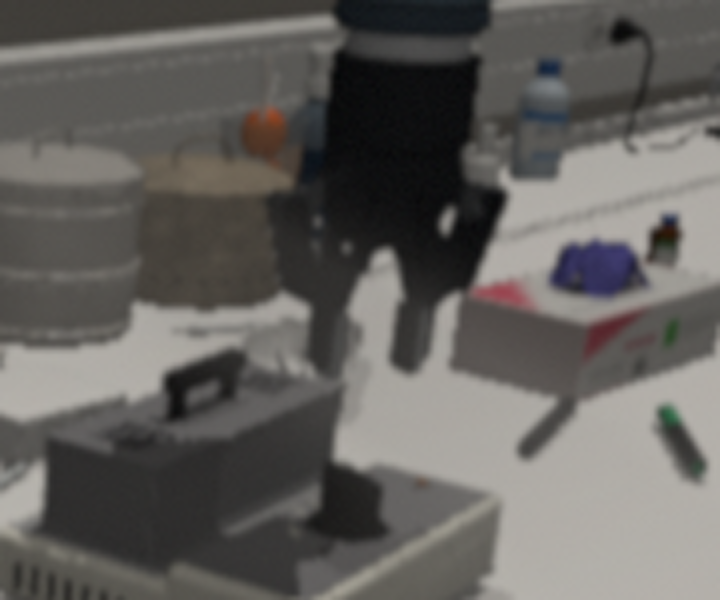

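View pics/w5.png

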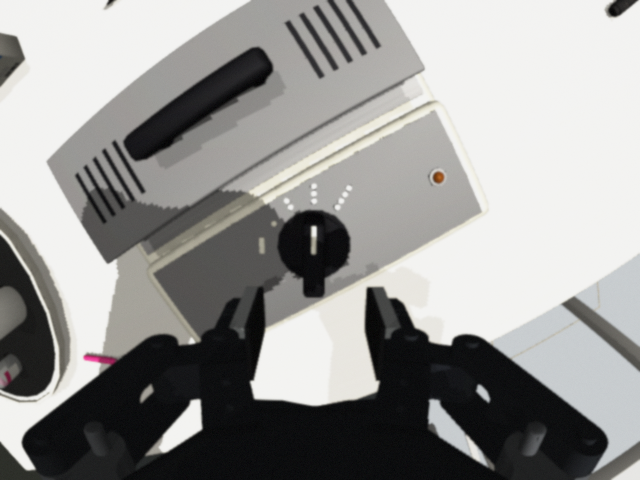

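Call:
{"fn": "carry_out", "kwargs": {
  "rows": [
    [0,0,0,0.03,0,0,0],
    [0,0,0,0.055,0,0,0],
    [0,0,0,0.07,0,0,0],
    [0,0,0,0.078,0,0,0],
    [0,0,0,0.084,0,0,0],
    [0,0,0,0.084,0,0,0]
  ]
}}

```text
time: 5.22
ee_pos: [443.8, -137.1, 25.7]
eef_rot: [[0.906, -0.422, 0.0], [-0.422, -0.906, -0.0], [0.0, -0.0, -1.0]]
ft_force: [-0.6, 0.5, 1.7]
finger_gap: 0.505
```

```bash
python3 - <<'E'
from ov import *
s,im,d=wpic('w6'); go(s=s)
im,d=pic('scene','s6'); cv2.imwrite('pics/o7.png',cv2.resize(im[100:250,340:520],None,fx=4,fy=4,interpolation=cv2.INTER_CUBIC))
E
```

```text
t 5.22 p [ 443.8 -137.1   25.7] yaw -25.0 f [-0.6  0.5  1.7] gap 0.505 -> sh [0. 0. 0.] rv [-0.0001 -0.0002  0.    ]
```

View pics/o7.png

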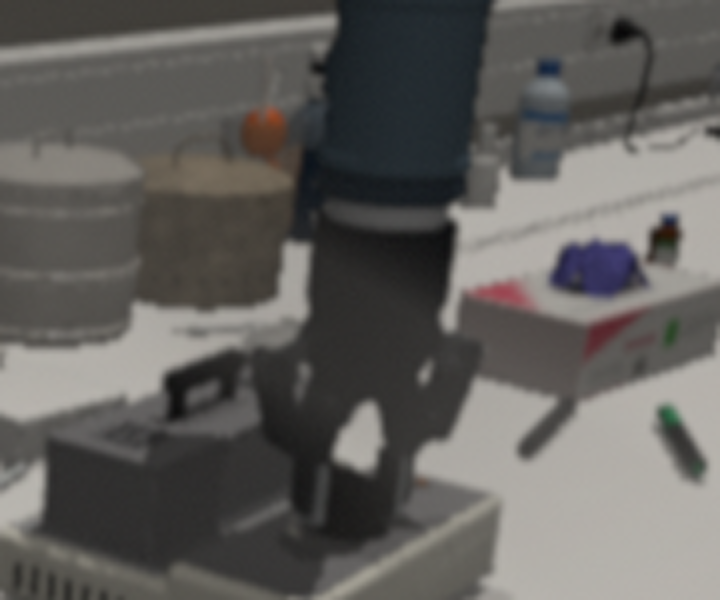

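View pics/w6.png

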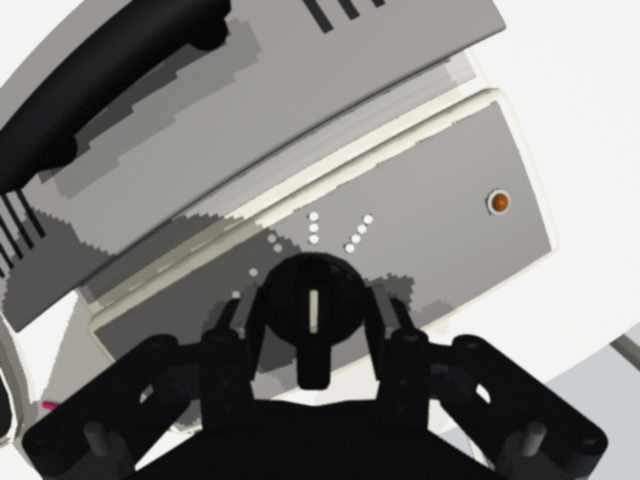

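Call:
{"fn": "carry_out", "kwargs": {
  "rows": [
    [-1,0,0,0,0,0,0],
    [-1,0,0,0,0,0,0],
    [-1,0,0,0,0,0,0],
    [-1,0,0,0,0,0,0],
    [-1,0,0,0,0,0,0]
  ],
  "force": 60
}}

```text
time: 5.95
ee_pos: [444.0, -136.8, 26.0]
eef_rot: [[0.906, -0.422, 0.001], [-0.422, -0.906, 0.001], [0.0, -0.001, -1.0]]
ft_force: [-0.4, 0.5, 4.9]
finger_gap: 0.141
```

```bash
python3 - <<'E'
from ov import *
s,im,d=wpic('w7'); go(s=s)
E
```

```text
t 5.95 p [ 444.  -136.8   26. ] yaw -25.0 f [-0.4  0.5  4.9] gap 0.141 -> sh [0. 0. 0.] rv [-0.0008 -0.0004  0.    ]
```

View pics/w7.png

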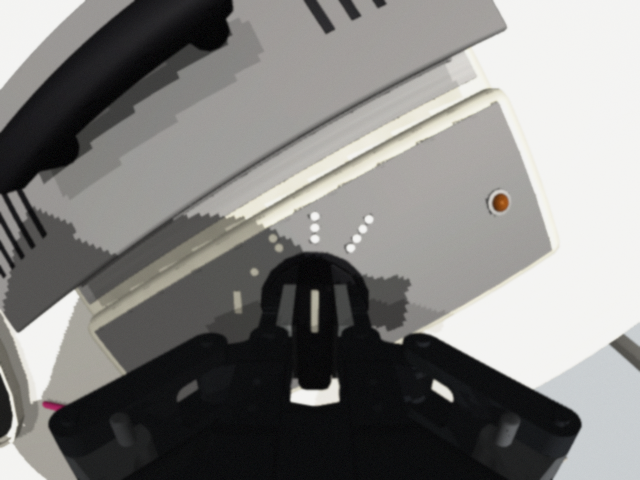

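Call:
{"fn": "carry_out", "kwargs": {
  "rows": [
    [-1,0,0,0,0,0,-0.15],
    [-1,0,0,0,0,0,-0.3],
    [-1,0,0,0,0,0,-0.45],
    [-1,0,0,0,0,0,-0.6],
    [-1,0,0,0,0,0,-0.75],
    [-1,0,0,0,0,0,-0.785]
  ]
}}

```text
time: 6.75
ee_pos: [444.0, -136.2, 26.0]
eef_rot: [[0.939, 0.343, 0.001], [0.343, -0.939, 0.001], [0.001, -0.001, -1.0]]
ft_force: [-0.9, 3.4, 8.4]
finger_gap: 0.141
```

```bash
python3 - <<'E'
from ov import *
s=manip.sense(); go([444,-136.8,26],65,s=s); print(s['torque'])
E
```

```text
t 6.75 p [ 444.  -136.2   26. ] yaw 20.1 f [-0.9  3.4  8.4] gap 0.141 -> sh [-0.0002  0.0005  0.    ] rv [-7.000e-04 -1.500e-03 -7.844e-01]
[0.7427111  0.16017543 0.01108044]
```

Call:
{"fn": "carry_out", "kwargs": {
  "rows": [
    [-1,0,0,0,0,0,-0.15],
    [-1,0,0,0,0,0,-0.3],
    [-1,0,0,0,0,0,-0.45],
    [-1,0,0,0,0,0,-0.6],
    [-1,0,0,0,0,0,-0.75],
    [-1,0,0,0,0,0,-0.785],
    [-1,0,0,0,0,0,-0.785]
  ]
}}

```text
time: 7.62
ee_pos: [443.7, -135.8, 26.0]
eef_rot: [[0.424, 0.906, -0.0], [0.906, -0.424, 0.002], [0.001, -0.001, -1.0]]
ft_force: [-2.1, 4.8, 9.5]
finger_gap: 0.14
```

```bash
python3 - <<'E'
from ov import *
s,im,d=wpic('w8'); go(s=s); print(s['torque'])
E
```

```text
t 7.62 p [ 443.7 -135.8   26. ] yaw 64.9 f [-2.1  4.8  9.5] gap 0.14 -> sh [0. 0. 0.] rv [-0.0008 -0.0014  0.    ]
[1.0697816  0.33624047 0.00326127]
```

View pics/w8.png

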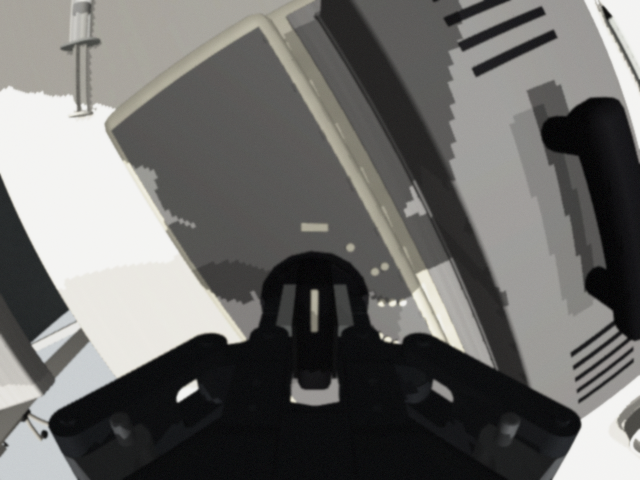

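Call:
{"fn": "carry_out", "kwargs": {
  "rows": [
    [-0.2,0,0,0,0,0,0],
    [-0.2,0,0,0,0,0,0],
    [-0.2,0,0,0,0,0,0],
    [-0.2,0,0,-0.04,0,0,0],
    [0,0,0,-0.09,0,0,0],
    [0,0,0,-0.14,0,0,0],
    [0,0,0,-0.15,0,0,0]
  ]
}}

```text
time: 8.55
ee_pos: [445.7, -137.7, 178.5]
eef_rot: [[0.424, 0.906, 0.006], [0.906, -0.424, -0.001], [0.002, 0.006, -1.0]]
ft_force: [-0.3, 0.0, -1.2]
finger_gap: 0.499
```

```bash
python3 - <<'E'
from ov import *
s=pickle.load(open('pics/w2.pkl','rb'));k=3.3
for c in[(243,181),(551,180)]: print(wonz(s,205+c[0]/k-.5,50+c[1]/k-.5,140).round(1))
s,im,d=wpic('w9'); go([543,-125,140],95,s=s)
E
```

```text
[538.7 -89.1 140. ]
[ 546.4 -163.8  140. ]
t 8.55 p [ 445.7 -137.7  178.5] yaw 64.9 f [-0.3  0.  -1.2] gap 0.499 -> sh [0.0527 0.0825 0.0391] rv [ 6.000e-03 -2.000e-04 -5.248e-01]
```

View pics/w9.png

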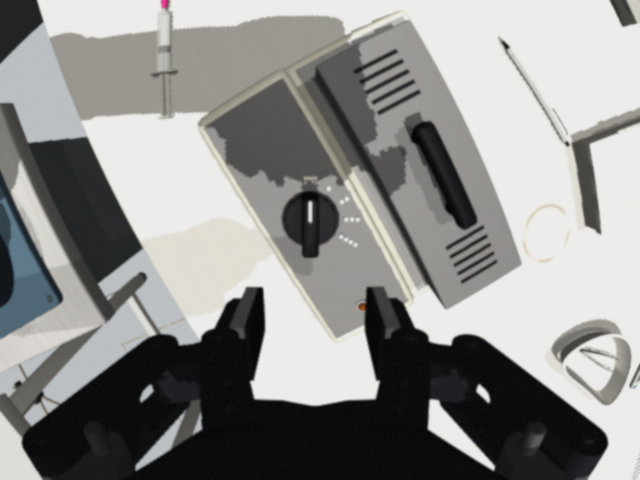

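```bash
python3 - <<'E'
from ov import *
go([542.8,-124.5,120],95.4)
E
```

```text
t 8.6 p [ 445.2 -137.5  178. ] yaw 64.9 f [-0.3  0.1  0.3] gap 0.508 -> sh [0.0531 0.0827 0.0584] rv [ 4.500e-03 -3.000e-04 -5.317e-01]
```

Call:
{"fn": "carry_out", "kwargs": {
  "rows": [
    [0,0.053,0.083,0.01,0.004,0,-0.532],
    [0,0.053,0.083,0.03,0.004,0,-0.532],
    [0,0.053,0.083,0.058,0.004,0,-0.532],
    [0,0.053,0.083,0.058,0.004,0,-0.532],
    [0,0.053,0.083,0.058,0.004,0,-0.532]
  ]
}}

```text
time: 9.22
ee_pos: [540.7, -124.5, 117.5]
eef_rot: [[-0.091, 0.996, -0.005], [0.996, 0.091, 0.001], [0.001, -0.005, -1.0]]
ft_force: [1.2, -0.1, 1.1]
finger_gap: 0.504
```

```bash
python3 - <<'E'
from ov import *
s,im,d=wpic('w10'); go([542.8,-124.5,71],95.4,s=s)
E
```

```text
t 9.22 p [ 540.7 -124.5  117.5] yaw 95.2 f [ 1.2 -0.1  1.1] gap 0.504 -> sh [-0.0002  0.0023  0.0465] rv [-0.0046 -0.0011 -0.003 ]
```

View pics/w10.png

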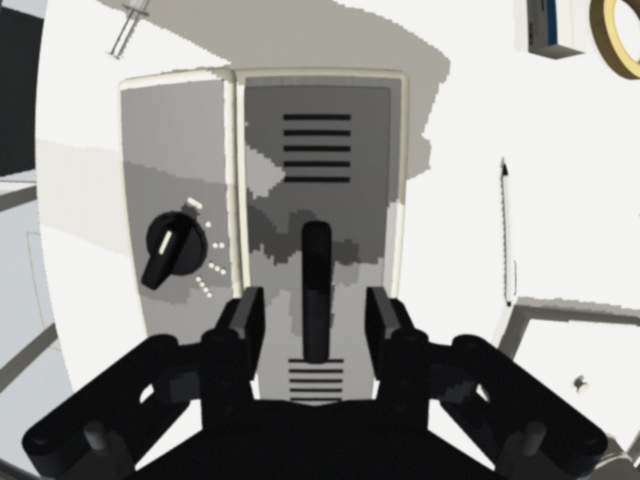

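Call:
{"fn": "carry_out", "kwargs": {
  "rows": [
    [0,0,0.001,0.02,-0.004,0,0],
    [0,0,0.001,0.035,-0.004,0,0],
    [0,0,0.001,0.046,-0.004,0,0],
    [-1,0,0.001,0.046,-0.004,0,0],
    [-1,0,0.001,0.046,-0.004,0,0],
    [-1,0,0.001,0.046,-0.004,0,0],
    [-1,0,0.001,0.046,-0.004,0,0],
    [-1,0,0.001,0.046,-0.004,0,0]
  ],
  "force": 60
}}

```text
time: 10.28
ee_pos: [542.2, -124.0, 71.8]
eef_rot: [[-0.095, 0.995, 0.0], [0.995, 0.095, 0.001], [0.001, 0.001, -1.0]]
ft_force: [-0.5, 0.9, -0.5]
finger_gap: 0.15
```

```bash
python3 - <<'E'
from ov import *
s,im,d=wpic('w11'); go([542.8,-124.5,71],95.4,s=s)
E
```

```text
t 10.28 p [ 542.2 -124.    71.8] yaw 95.4 f [-0.5  0.9 -0.5] gap 0.15 -> sh [-0.0005  0.0005  0.0008] rv [ 0.0006 -0.001   0.0008]
```

View pics/w11.png

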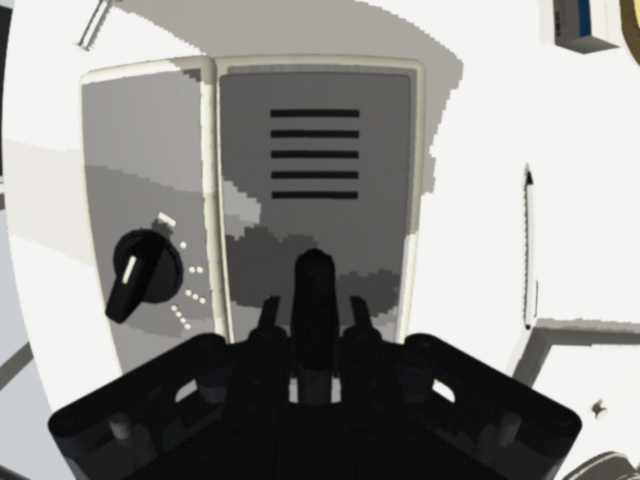

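Call:
{"fn": "carry_out", "kwargs": {
  "rows": [
    [-1,0,0,-0.01,0,0,0],
    [-1,0,0,-0.03,0,0,0],
    [-1,0,0,-0.055,0,0,0],
    [-1,0,0,-0.08,0,0,0],
    [-1,0,0,-0.09,0,0,0],
    [-1,0,0,-0.09,0,0,0]
  ]
}}

```text
time: 11.08
ee_pos: [542.4, -124.2, 162.1]
eef_rot: [[-0.095, 0.995, 0.001], [0.995, 0.095, 0.001], [0.001, 0.001, -1.0]]
ft_force: [0.7, 0.4, -2.1]
finger_gap: 0.147
```

```bash
python3 - <<'E'
from ov import *
s=manip.sense()
print(s['torque'])
go([520,-322,160],5.4,s=s)
im,d=pic('scene','s11');
im,d=pic('top','t11');
E
```

```text
[0.01667971 0.0026052  0.01050278]
t 11.07 p [ 542.4 -124.2  162.1] yaw 95.4 f [ 0.7  0.4 -2.1] gap 0.147 -> sh [-0.1948 -0.041   0.0019] rv [ 5.0000e-04 -1.7000e-03  1.5715e+00]
```

View pics/s11.png

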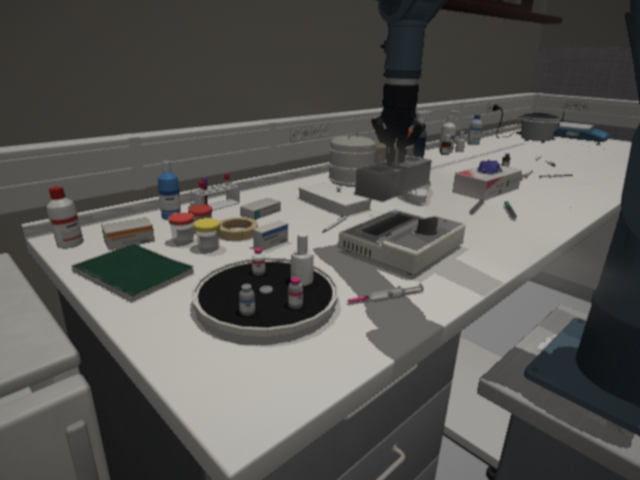

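View pics/t11.png

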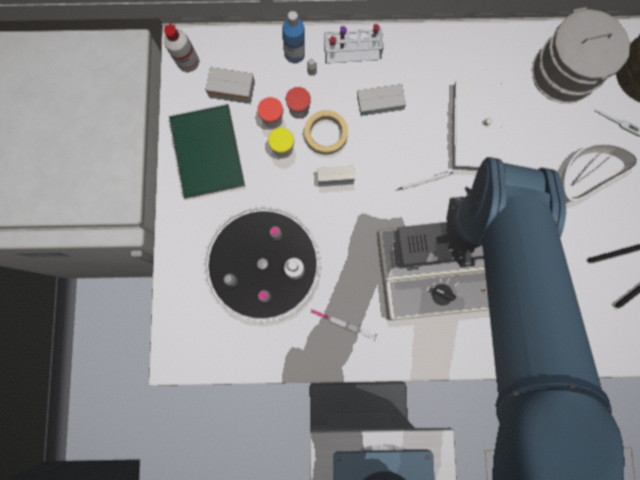

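Call:
{"fn": "carry_out", "kwargs": {
  "rows": [
    [-1,-0.03,-0.01,0,0,0,0.15],
    [-1,-0.07,-0.02,0,0,0,0.35],
    [-1,-0.12,-0.035,0,0,0,0.53],
    [-1,-0.16,-0.045,0,0,0,0.7],
    [-1,-0.191,-0.056,0,0,0,0.9],
    [-1,-0.191,-0.056,0,0,0,1.1],
    [-1,-0.191,-0.056,0,0,0,1.28],
    [-1,-0.191,-0.056,0,0,0,1.46]
  ]
}}

```text
time: 12.18
ee_pos: [503.7, -319.2, 160.1]
eef_rot: [[0.978, 0.208, -0.002], [0.208, -0.978, 0.002], [-0.002, -0.002, -1.0]]
ft_force: [-0.1, 0.4, -2.0]
finger_gap: 0.15
```

```bash
python3 - <<'E'
from ov import *
go([505,-320,24],5.4)
E
```

```text
t 12.18 p [ 503.7 -319.2  160.1] yaw 12.0 f [-0.1  0.4 -2. ] gap 0.15 -> sh [0.0013 0.0013 0.1361] rv [-0.0021  0.0017  0.1153]
```

Call:
{"fn": "carry_out", "kwargs": {
  "rows": [
    [-1,0.001,0.001,0.02,-0.002,0.002,0.115],
    [-1,0.001,0.001,0.06,-0.002,0.002,0.115],
    [-1,0.001,0.001,0.1,-0.002,0.002,0.115],
    [-1,0.001,0.001,0.125,-0.002,0.002,0.115],
    [-1,0.001,0.001,0.134,-0.002,0.002,0.115],
    [-1,0.001,0.001,0.138,-0.002,0.002,0.115],
    [-1,0.001,0.001,0.138,-0.002,0.002,0.115]
  ]
}}

```text
time: 13.05
ee_pos: [506.1, -320.5, 23.9]
eef_rot: [[0.995, 0.101, 0.003], [0.101, -0.995, -0.001], [0.003, 0.001, -1.0]]
ft_force: [0.8, -1.4, -1.5]
finger_gap: 0.153
```

```bash
python3 - <<'E'
from ov import *
go([505,-320,22],5.4)
E
```

```text
t 13.05 p [ 506.1 -320.5   23.9] yaw 5.8 f [ 0.8 -1.4 -1.5] gap 0.153 -> sh [-0.001  -0.0006  0.0019] rv [ 0.0014 -0.0031  0.0066]
```

Call:
{"fn": "carry_out", "kwargs": {
  "rows": [
    [-1,0,0,0.001,0,0,0],
    [-1,0,0,0.001,0,0,0]
  ]
}}

```text
time: 13.3
ee_pos: [506.0, -320.4, 23.0]
eef_rot: [[0.995, 0.101, 0.003], [0.101, -0.995, -0.001], [0.003, 0.001, -1.0]]
ft_force: [0.1, 0.1, -3.3]
finger_gap: 0.149
```

Call:
{"fn": "carry_out", "kwargs": {
  "rows": [
    [-1,0,0,0.0015,0,0,0],
    [-1,0,0,0.0015,0,0,0],
    [-1,0,0,0.0015,0,0,0]
  ]
}}

```text
time: 13.68
ee_pos: [506.1, -320.2, 21.7]
eef_rot: [[0.995, 0.101, 0.003], [0.101, -0.995, -0.0], [0.003, 0.001, -1.0]]
ft_force: [-1.2, 1.8, 5.1]
finger_gap: 0.153
```

Call:
{"fn": "carry_out", "kwargs": {
  "rows": [
    [-0.3,0,0,0,0,0,0],
    [-0.1,0,0,0,0,0,0],
    [0,0,0,0,0,0,0],
    [0,0,0,-0.03,0,0,0],
    [0,0,0,-0.08,0,0,0],
    [0,0,0,-0.14,0,0,0],
    [0,0,0,-0.2,0,0,0],
    [0,0,0,-0.2,0,0,0]
  ]
}}

```text
time: 14.68
ee_pos: [507.7, -322.4, 225.9]
eef_rot: [[0.995, 0.1, 0.011], [0.1, -0.995, -0.005], [0.01, 0.006, -1.0]]
ft_force: [0.3, -0.3, -1.4]
finger_gap: 0.504
```

```bash
python3 - <<'E'
from ov import *
s,im,d=wpic('w12')
P=cloud('top',np.load('pics/top0.npy'))
# refined from top: cap centres at z 74 (vials 24+50), crop scale 4.5 offset 190,205
for c in[(381,116),(177,333),(329,405)]:
    u,v=190+c[0]/4.5-.5,205+c[1]/4.5-.5; print(onz('top',u,v,75).round(1))
for c in[(466,268)]: print('drop',onz('top',190+c[0]/4.5-.5,205+c[1]/4.5-.5,122).round(1))
print('axis',onz('top',190+326/4.5-.5,205+264/4.5-.5,28).round(1))
go([520,245,250],0,s=s)
E
```

```text
[588.9 231.7  75. ]
[484.1 330.2  75. ]
[448.2 256.8  75. ]
drop [507.6 187.9 122. ]
axis [522.1 263.9  28. ]
t 14.68 p [ 507.7 -322.4  225.9] yaw 5.8 f [ 0.3 -0.3 -1.4] gap 0.504 -> sh [ 0.0694 -0.5631 -0.0267] rv [ 0.0053 -0.0105  0.1004]
```

View pics/w12.png

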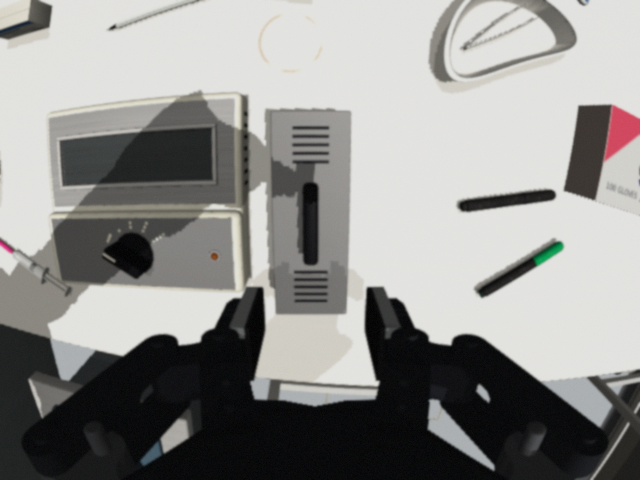

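```bash
python3 - <<'E'
from ov import *
go([455,257,190],5)
E
```

```text
t 14.72 p [ 506.4 -320.9  223. ] yaw 5.8 f [ 0.8  0.3 -0.7] gap 0.5 -> sh [ 0.0069 -0.5802  0.0313] rv [ 0.0029 -0.0063  0.0136]
```

Call:
{"fn": "carry_out", "kwargs": {
  "rows": [
    [0,0.007,-0.58,0,0.003,-0.006,0.014],
    [0,0.007,-0.58,0,0.003,-0.006,0.014],
    [0,0.007,-0.58,0,0.003,-0.006,0.014],
    [0,0.007,-0.58,0,0.003,-0.006,0.014],
    [0,0.007,-0.58,0,0.003,-0.006,0.014],
    [0,0.007,-0.58,0,0.003,-0.006,0.014],
    [0,0.007,-0.58,0,0.003,-0.006,0.014],
    [0,0.007,-0.58,0,0.003,-0.006,0.014]
  ]
}}

```text
time: 15.72
ee_pos: [459.4, 179.6, 219.2]
eef_rot: [[0.996, 0.087, -0.006], [0.087, -0.996, 0.001], [-0.006, -0.001, -1.0]]
ft_force: [1.8, -0.7, 0.0]
finger_gap: 0.5
```

```bash
python3 - <<'E'
from ov import *
go([450,257,150],5)
E
```

```text
t 15.72 p [459.4 179.6 219.2] yaw 5.0 f [ 1.8 -0.7  0. ] gap 0.5 -> sh [-0.0022 -0.0778  0.0693] rv [-0.0013  0.0057 -0.0003]
```

Call:
{"fn": "carry_out", "kwargs": {
  "rows": [
    [0,-0.002,-0.078,0.02,0,0.005,0],
    [0,-0.002,-0.078,0.05,0,0.005,0],
    [0,-0.002,-0.078,0.069,0,0.005,0],
    [0,-0.002,-0.078,0.069,0,0.005,0],
    [0,-0.002,-0.078,0.069,0,0.005,0]
  ]
}}

```text
time: 16.35
ee_pos: [452.0, 255.2, 151.7]
eef_rot: [[0.996, 0.086, 0.001], [0.086, -0.996, 0.002], [0.001, -0.002, -1.0]]
ft_force: [-0.4, 0.5, 0.6]
finger_gap: 0.503
```

```bash
python3 - <<'E'
from ov import *
s,im,d=wpic('w13'); go(s=s)
print(wproj(s,[448,257,75]))
E
```

```text
t 16.35 p [452.  255.2 151.7] yaw 4.9 f [-0.4  0.5  0.6] gap 0.503 -> sh [0. 0. 0.] rv [-0.0018 -0.0011  0.    ]
(np.float64(309.34679930009463), np.float64(236.60043715933077))
```

View pics/w13.png

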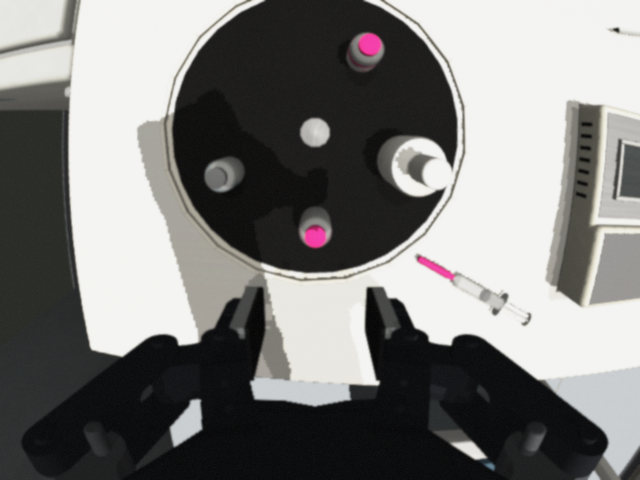

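```bash
sed -i "s/M=np.array(i\['mount'\])/M=np.array(i['mount']); M[1,3]+=1.8/" h.py; python3 - <<'E'
from ov import *
s=pickle.load(open('pics/w13.pkl','rb'))
for n,c,z in[('C',(315.5,237),76),('A',(370.5,44),76),('B',(217,178),74),('ax',(315,132),28),('drop',(437,173),122)]: print(n,wonz(s,*c,z).round(1))
go([448,254.8,-19],5)
E
```

```text
C [448.5 250.8  76. ]
A [589.7 225.1  76. ]
B [485.8 325.1  74. ]
ax [523.2 257.7  28. ]
drop [507.5 183.7 122. ]
t 16.4 p [452.3 255.3 152.1] yaw 4.9 f [ 0.3  0.3 -0.1] gap 0.501 -> sh [-0.0046  0.0006  0.1711] rv [-0.0024 -0.0019 -0.0013]
```

```bash
grep -n mount h.py; python3 - <<'E'
from h import *
for k in range(2): print(viewer.camera_info('wrist'))
E
```

```text
27:    i=viewer.camera_info('wrist'); M=np.array(i['mount']); M[1,3]+=1.8; dx,dy=u-i['cx'],v-i['cy']; r=np.hypot(dx,dy); th=r/i['fx']
31:    i=viewer.camera_info('wrist'); M=np.array(i['mount']); M[1,3]+=1.8; R=s['eef_rot']
{'fx': 371.64829954431775, 'fy': 371.64829954431775, 'cx': 314.481141024468, 'cy': 237.38442405783135, 'mount': array([[ 8.31347283e-04, -9.59517696e-01, -2.81647118e-01,
         7.16385717e+01],
       [ 9.99999593e-01,  8.96075956e-04, -1.01026393e-04,
         1.71742526e+00],
       [ 3.49313823e-04, -2.81646920e-01,  9.59518051e-01,
        -1.82545096e+02],
       [ 0.00000000e+00,  0.00000000e+00,  0.00000000e+00,
         1.00000000e+00]])}
{'fx': 371.64829954431775, 'fy': 371.64829954431775, 'cx': 314.481141024468, 'cy': 237.38442405783135, 'mount': array([[ 8.31347283e-04, -9.59517696e-01, -2.81647118e-01,
         7.16385717e+01],
       [ 9.99999593e-01,  8.96075956e-04, -1.01026393e-04,
         1.71742526e+00],
       [ 3.49313823e-04, -2.81646920e-01,  9.59518051e-01,
        -1.82545096e+02],
       [ 0.00000000e+00,  0.00000000e+00,  0.00000000e+00,
         1.00000000e+00]])}
```

```bash
for i in 1 2 3 4 5; do python3 - <<'E'
from h import *
print(viewer.camera_info('wrist')['mount'][:3,3].round(2), *[np.r_[(lambda i,R,t:-R.T@t)(*T(n)),T(n)[0]['rvec']].round(4) for n in('top','scene')])
E
done
```

```text
[  71.64    1.72 -182.55] [ 3.8030230e+02  1.2846440e+02  1.1907954e+03  2.1150000e+00
 -2.1516000e+00  1.8280000e-01] [-58.3373 699.2881 435.6875   0.9318  -2.1138   1.4264]
[  71.64    1.72 -182.55] [ 3.8030230e+02  1.2846440e+02  1.1907954e+03  2.1150000e+00
 -2.1516000e+00  1.8280000e-01] [-58.3373 699.2881 435.6875   0.9318  -2.1138   1.4264]
[  71.64    1.72 -182.55] [ 3.8030230e+02  1.2846440e+02  1.1907954e+03  2.1150000e+00
 -2.1516000e+00  1.8280000e-01] [-58.3373 699.2881 435.6875   0.9318  -2.1138   1.4264]
[  71.64    1.72 -182.55] [ 3.8030230e+02  1.2846440e+02  1.1907954e+03  2.1150000e+00
 -2.1516000e+00  1.8280000e-01] [-58.3373 699.2881 435.6875   0.9318  -2.1138   1.4264]
[  71.64    1.72 -182.55] [ 3.8030230e+02  1.2846440e+02  1.1907954e+03  2.1150000e+00
 -2.1516000e+00  1.8280000e-01] [-58.3373 699.2881 435.6875   0.9318  -2.1138   1.4264]
```

```bash
sed -i "s/M\[1,3\]+=1.8/M[1,3]=-0.2/" h.py; python3 - <<'E'
from ov import *
s=pickle.load(open('pics/w13.pkl','rb'))
for n,c,z in[('C',(315.5,237),76),('A',(370.5,44),76),('B',(217,178),74),('ax',(315,132),28),('drop',(437,173),122)]: print(n,wonz(s,*c,z).round(1))
s=pickle.load(open('pics/w3.pkl','rb')); print(wproj(s,s['ee_pos']+s['eef_rot']@np.array([11,0,-46])))
s=pickle.load(open('pics/w12.pkl','rb'))
# rim inner corners, deck corners
for c in[(60,135),(212,127),(216,177),(64,187)]: print(wonz(s,*c,57).round(1))
go([448.3,254.6,-19],5)
E
```

```text
C [448.2 254.5  76. ]
A [589.3 228.8  76. ]
B [485.5 328.8  74. ]
ax [522.9 261.4  28. ]
drop [507.2 187.4 122. ]
(np.float64(314.9733323290941), np.float64(286.59838157895103))
[567.  -35.1  57. ]
[ 577.6 -217.5   57. ]
[ 529.3 -224.9   57. ]
[508.7 -41.1  57. ]
t 16.4 p [452.3 255.3 152.1] yaw 4.9 f [ 0.3  0.3 -0.1] gap 0.501 -> sh [-0.0044  0.0008  0.1711] rv [-0.0024 -0.0019 -0.0013]
```

Call:
{"fn": "carry_out", "kwargs": {
  "rows": [
    [0,-0.004,0.001,0.04,-0.002,-0.002,0],
    [0,-0.004,0.001,0.08,-0.002,-0.002,0],
    [0,-0.004,0.001,0.11,-0.002,-0.002,0],
    [0,-0.004,0.001,0.14,-0.002,-0.002,0],
    [0,-0.004,0.001,0.16,-0.002,-0.002,0],
    [0,-0.004,0.001,0.17,-0.002,-0.002,0],
    [0,-0.004,0.001,0.17,-0.002,-0.002,0]
  ]
}}

```text
time: 17.27
ee_pos: [449.2, 255.1, -17.3]
eef_rot: [[0.996, 0.086, 0.001], [0.086, -0.996, 0.001], [0.001, -0.001, -1.0]]
ft_force: [-0.4, -0.5, -0.5]
finger_gap: 0.496
```

```bash
python3 - <<'E'
from ov import *
s,im,d=wpic('w14'); go(s=s)
im,d=pic('scene','s14'); cv2.imwrite('pics/o8.png',cv2.resize(im[180:340,170:350],None,fx=4,fy=4,interpolation=cv2.INTER_CUBIC))
E
```

```text
t 17.27 p [449.2 255.1 -17.3] yaw 4.9 f [-0.4 -0.5 -0.5] gap 0.496 -> sh [0. 0. 0.] rv [-0.0014 -0.0008  0.    ]
```

View pics/w14.png

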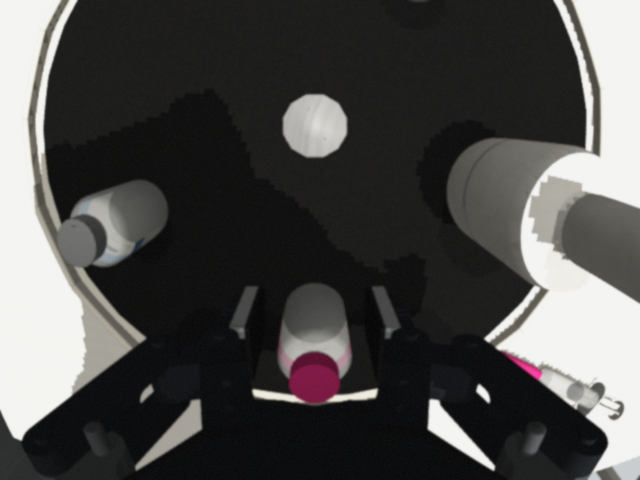

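View pics/o8.png

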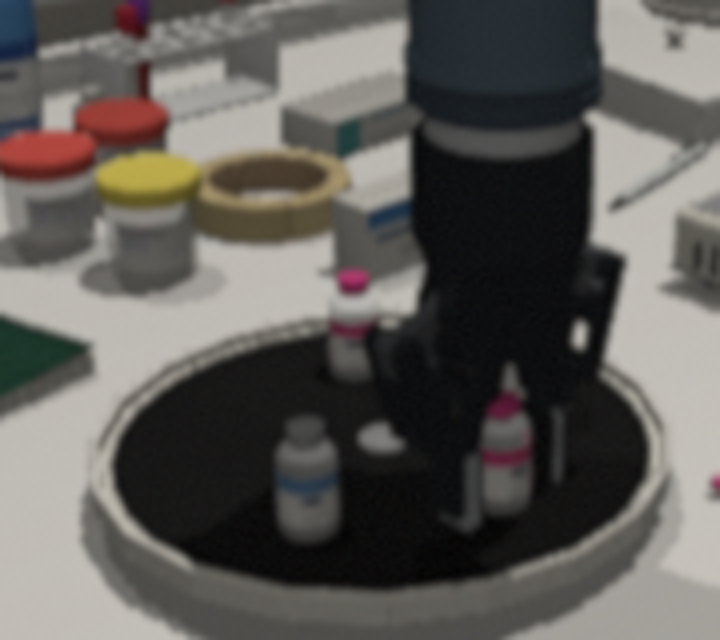

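Call:
{"fn": "carry_out", "kwargs": {
  "rows": [
    [-0.2,0,0,0,0,0,0],
    [-0.3,0,0,0,0,0,0],
    [-0.6,0,0,0,0,0,0],
    [-1,0,0,0,0,0,0],
    [-1,0,0,0,0,0,0],
    [-1,0,0,0,0,0,0]
  ],
  "force": 25
}}

```text
time: 18.12
ee_pos: [449.9, 255.6, -15.8]
eef_rot: [[0.996, 0.086, 0.002], [0.086, -0.996, 0.003], [0.002, -0.003, -1.0]]
ft_force: [-2.0, -1.4, 24.0]
finger_gap: 0.284
```

```bash
python3 - <<'E'
from ov import *
s,im,d=wpic('w15'); go(s=s)
E
```

```text
t 18.12 p [449.9 255.6 -15.8] yaw 4.9 f [-2.  -1.4 24. ] gap 0.284 -> sh [0. 0. 0.] rv [-0.0025 -0.0022  0.    ]
```

View pics/w15.png

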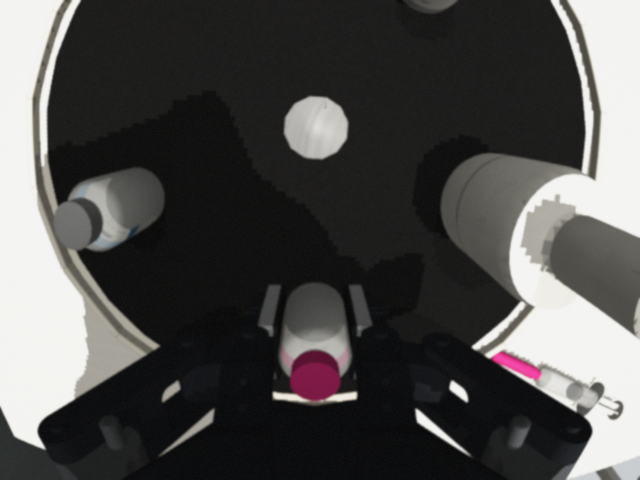

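Call:
{"fn": "carry_out", "kwargs": {
  "rows": [
    [-1,0,0,-0.01,0,0,0],
    [-1,0,0,-0.03,0,0,0],
    [-1,0,0,-0.07,0,0,0],
    [-1,0,0,-0.12,0,0,0],
    [-1,0,0,-0.16,0,0,0],
    [-1,0,0,-0.16,0,0,0]
  ]
}}

```text
time: 18.92
ee_pos: [450.4, 255.9, 144.9]
eef_rot: [[0.996, 0.087, 0.005], [0.087, -0.996, 0.004], [0.005, -0.004, -1.0]]
ft_force: [-0.2, 0.5, -0.6]
finger_gap: 0.284
```

```bash
python3 - <<'E'
from ov import *
s=manip.sense(); go([540,-127,140],5.1,s=s)
E
```

```text
t 18.93 p [450.4 255.9 144.9] yaw 5.0 f [-0.2  0.5 -0.6] gap 0.284 -> sh [0.0561 0.3893 0.0037] rv [-0.0039 -0.0049 -0.0023]
```

Call:
{"fn": "carry_out", "kwargs": {
  "rows": [
    [-1,0.008,0.05,0,-0.004,-0.005,0],
    [-1,0.018,0.11,0,-0.004,-0.005,0],
    [-1,0.025,0.17,0,-0.004,-0.005,0],
    [-1,0.034,0.23,0,-0.004,-0.005,0],
    [-1,0.043,0.29,0,-0.004,-0.005,0],
    [-1,0.05,0.35,0,-0.004,-0.005,0],
    [-1,0.056,0.389,0,-0.004,-0.005,0],
    [-1,0.056,0.389,0,-0.004,-0.005,0]
  ]
}}

```text
time: 19.92
ee_pos: [537.0, -132.2, 140.9]
eef_rot: [[0.997, 0.081, -0.006], [0.081, -0.997, -0.006], [-0.007, 0.006, -1.0]]
ft_force: [-1.6, 0.8, -0.5]
finger_gap: 0.282
```

```bash
python3 - <<'E'
from ov import *
s,im,d=wpic('w16');s,im,d=wpic('w16'); go(s=s); print(s['joint_vel'].round(3))
E
```

```text
t 19.98 p [ 536.9 -129.4  140.6] yaw 4.8 f [-0.   0.8 -0.2] gap 0.285 -> sh [0. 0. 0.] rv [0.004  0.0073 0.    ]
[-0.043 -0.013 -0.034  0.013 -0.005  0.006 -0.006]
```

View pics/w16.png

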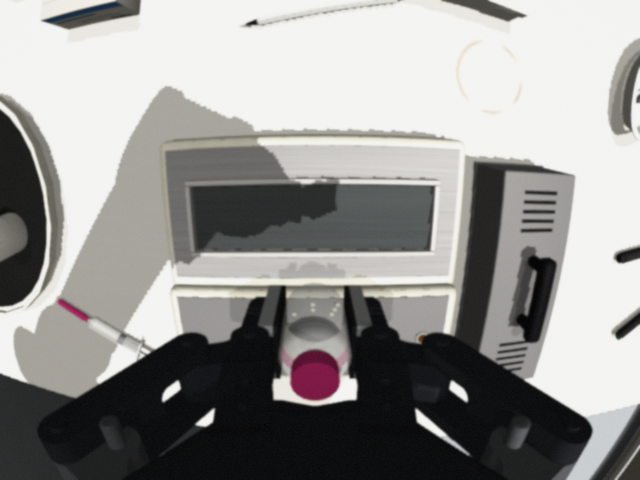

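```bash
python3 - <<'E'
from ov import *
im=cv2.imread('pics/w16.png'); cv2.imwrite('pics/o9.png',cv2.resize(im[165:270,170:455],None,fx=2.8,fy=2.8,interpolation=cv2.INTER_CUBIC))
E
```

```text
(no output)
```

View pics/o9.png

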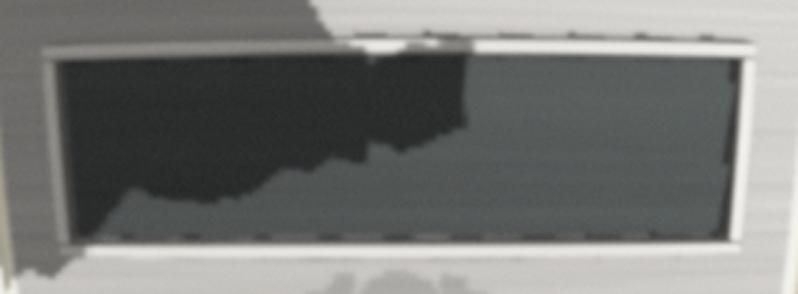

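```bash
python3 - <<'E'
from ov import *
s=pickle.load(open('pics/w16.pkl','rb'))
for q in([(42,47),(757,44),(740,251),(62,251)],[(57,60),(743,57),(728,241),(72,243)]):
    P=np.array([wonz(s,170+(a+.5)/2.8-.5,165+(b+.5)/2.8-.5,57)[:2] for a,b in q]); print(P.round(1).tolist(),P.mean(0).round(1),np.linalg.norm(P[0]-P[1]),np.linalg.norm(P[1]-P[2]),np.degrees(np.arctan2(*(P[0]-P[1])[::-1]))-90,np.degrees(np.arctan2(*(P[3]-P[2])[::-1]))-90)
go([549,-181.5,100],5.1)
E
```

```text
[[565.2, -29.6], [582.0, -219.9], [523.8, -224.9], [507.9, -35.2]] [ 544.7 -127.4] 190.94829759630045 58.403049899092366 5.029607313685688 4.783843675970402
[[561.9, -34.0], [578.0, -216.4], [526.5, -220.7], [510.6, -38.3]] [ 544.3 -127.3] 183.08360680531496 51.7578319102911 5.043056414315544 4.970613001849713
t 20.02 p [ 537.  -127.6  140.6] yaw 4.9 f [ 0.5  0.5 -0.9] gap 0.285 -> sh [0.0076 0.0546 0.0407] rv [ 0.003   0.0074 -0.0026]
```

```bash
python3 - <<'E'
from ov import *
go([550,-182,50],5)
E
```

```text
t 20.02 p [ 537.  -127.6  140.6] yaw 4.9 f [ 0.5  0.5 -0.9] gap 0.285 -> sh [0.009  0.0551 0.0907] rv [ 0.003   0.0074 -0.0009]
```

Call:
{"fn": "carry_out", "kwargs": {
  "rows": [
    [-1,0.005,0.03,0,0.003,0.007,0],
    [-1,0.009,0.055,0.02,0.003,0.007,0],
    [-1,0.009,0.055,0.055,0.003,0.007,0],
    [-1,0.009,0.055,0.09,0.003,0.007,0],
    [-1,0.009,0.055,0.09,0.003,0.007,0],
    [-1,0.009,0.055,0.09,0.003,0.007,0]
  ]
}}

```text
time: 20.78
ee_pos: [551.7, -181.7, 52.7]
eef_rot: [[0.996, 0.088, 0.002], [0.088, -0.996, -0.001], [0.002, 0.001, -1.0]]
ft_force: [1.5, 0.0, -0.5]
finger_gap: 0.287
```

```bash
python3 - <<'E'
from ov import *
s,im,d=wpic('w17'); go([550,-182,12],5,s=s)
im,d=pic('scene','s17'); cv2.imwrite('pics/o10.png',cv2.resize(im[130:290,310:490],None,fx=4,fy=4,interpolation=cv2.INTER_CUBIC))
E
```

```text
t 20.77 p [ 551.7 -181.7   52.7] yaw 5.0 f [ 1.5  0.  -0.5] gap 0.287 -> sh [-0.0018  0.0001  0.0407] rv [ 0.0009 -0.0022  0.0009]
```

View pics/w17.png

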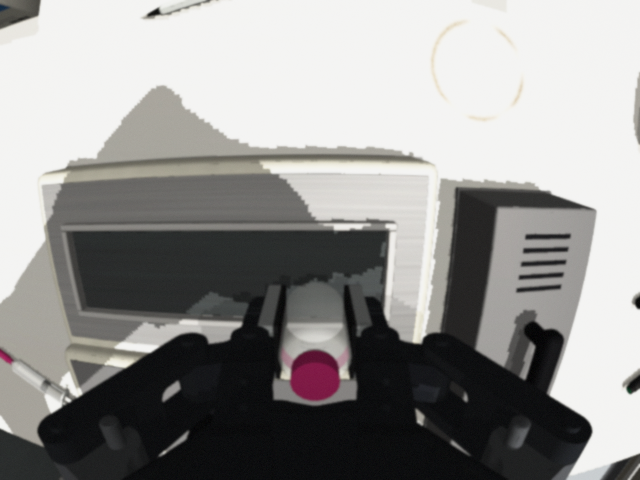

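View pics/o10.png

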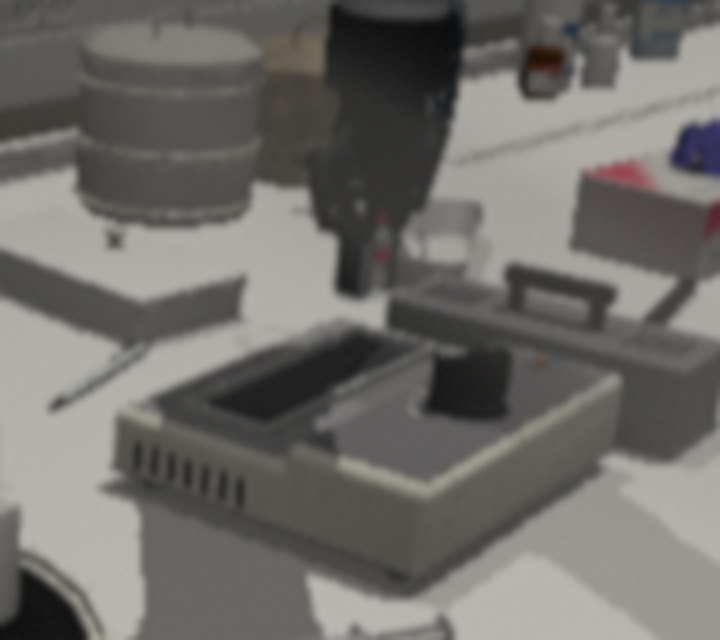

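Call:
{"fn": "carry_out", "kwargs": {
  "rows": [
    [-1,-0.002,0,0.015,0,0,0],
    [-1,-0.002,0,0.027,0,-0.002,0],
    [-1,-0.002,0,0.035,0,-0.002,0],
    [-1,-0.002,0,0.04,0,-0.002,0],
    [-1,-0.002,0,0.041,0,-0.002,0],
    [-1,-0.002,0,0.041,0,-0.002,0]
  ]
}}

```text
time: 21.62
ee_pos: [549.2, -182.8, 10.9]
eef_rot: [[0.996, 0.087, -0.0], [0.087, -0.996, -0.001], [-0.0, 0.001, -1.0]]
ft_force: [0.1, -0.1, -0.3]
finger_gap: 0.284
```

Call:
{"fn": "carry_out", "kwargs": {
  "rows": [
    [-1,0,0,0.001,0,0,0],
    [-1,0,0,0.002,0,0,0],
    [-1,0,0,0.002,0,0,0]
  ]
}}

```text
time: 22.0
ee_pos: [549.5, -182.8, 10.3]
eef_rot: [[0.996, 0.086, 0.0], [0.086, -0.996, -0.0], [0.0, 0.0, -1.0]]
ft_force: [-3.7, 1.5, 14.9]
finger_gap: 0.285
```

```bash
python3 - <<'E'
from ov import *
go()
im,d=pic('scene','s18'); cv2.imwrite('pics/o11.png',cv2.resize(im[150:250,340:460],None,fx=6,fy=6,interpolation=cv2.INTER_CUBIC))
E
```

```text
t 22.0 p [ 549.5 -182.8   10.3] yaw 5.0 f [-3.7  1.5 14.9] gap 0.285 -> sh [0. 0. 0.] rv [ 0.0004 -0.0002 -0.    ]
```

View pics/o11.png

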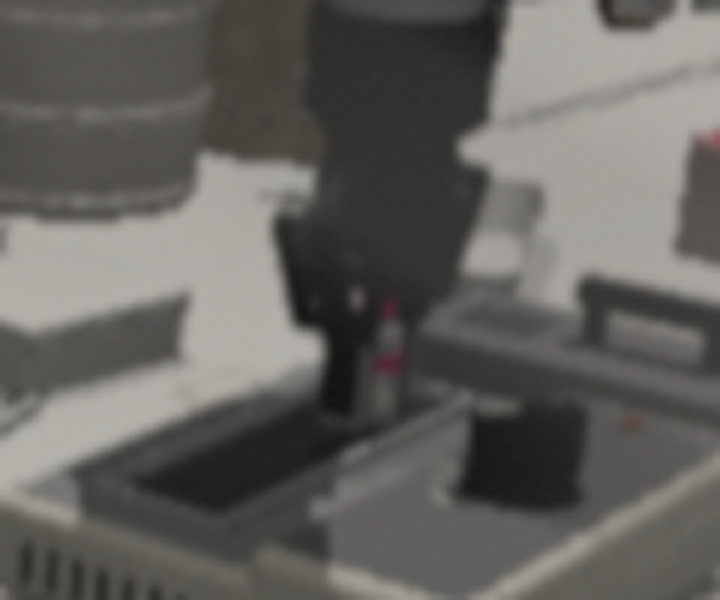

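Call:
{"fn": "carry_out", "kwargs": {
  "rows": [
    [-1,0,0,-0.001,0,0,0],
    [-0.35,0,0,-0.001,0,0,0],
    [-0.25,0,0,-0.001,0,0,0],
    [-0.2,0,0,-0.001,0,0,0],
    [-0.2,0,0,-0.02,0,0,0],
    [-0.2,0,0,-0.06,0,0,0],
    [-0.2,0,0,-0.12,0,0,0],
    [0,0,0,-0.16,0,0,0]
  ]
}}

```text
time: 23.05
ee_pos: [549.9, -183.1, 172.5]
eef_rot: [[0.996, 0.086, 0.002], [0.086, -0.996, -0.002], [0.002, 0.002, -1.0]]
ft_force: [0.1, -0.9, -0.9]
finger_gap: 0.501
```

```bash
python3 - <<'E'
from ov import *
s,im,d=wpic('w18'); go([505,-60,170],-10,s=s)
cv2.imwrite('pics/o12.png',cv2.resize(im[150:350,170:455],None,fx=2.8,fy=2.8,interpolation=cv2.INTER_CUBIC))
E
```

```text
t 23.05 p [ 549.9 -183.1  172.5] yaw 4.9 f [ 0.1 -0.9 -0.9] gap 0.501 -> sh [-0.0341 -0.1265  0.0021] rv [ 0.0016 -0.0025  0.2609]
```

View pics/o12.png

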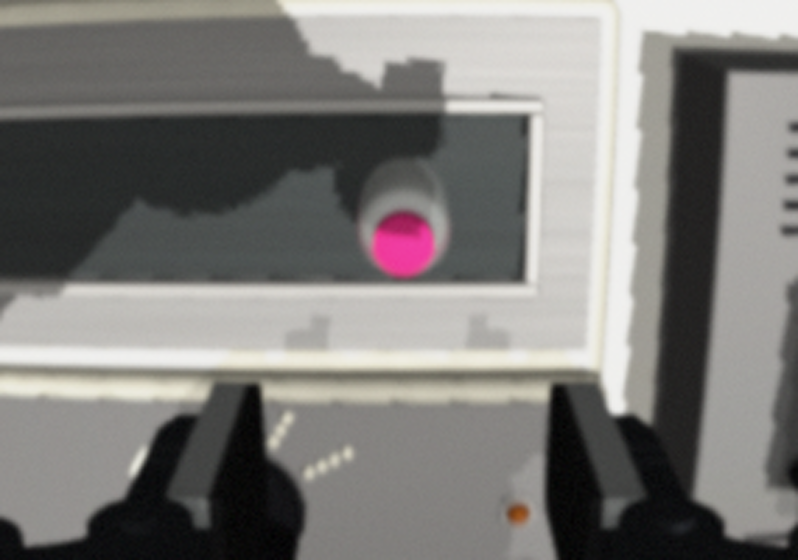

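```bash
python3 - <<'E'
from ov import *
go([588,229,150],-26)
E
```

```text
t 23.1 p [ 552.6 -184.2  177.1] yaw 4.9 f [ 1.8 -1.3  3.3] gap 0.502 -> sh [ 0.0705 -0.4087  0.0262] rv [ 0.0012 -0.0096  0.5396]
```

Call:
{"fn": "carry_out", "kwargs": {
  "rows": [
    [0,0.07,-0.41,0,0,0,0.54],
    [0,0.07,-0.41,0,0,0,0.54],
    [0,0.07,-0.41,0,0,0,0.54],
    [0,0.07,-0.41,0,0,0,0.54],
    [0,0.07,-0.41,0,0,0,0.54],
    [0,0.07,-0.41,0.02,0,0,0.54],
    [0,0.07,-0.41,0.02,0,0,0.54],
    [0,0.07,-0.41,0.02,0,0,0.54]
  ]
}}

```text
time: 24.1
ee_pos: [581.9, 237.4, 147.8]
eef_rot: [[0.902, -0.431, -0.002], [-0.431, -0.902, 0.001], [-0.002, 0.0, -1.0]]
ft_force: [0.7, 0.2, 0.1]
finger_gap: 0.494
```

Call:
{"fn": "carry_out", "kwargs": {
  "rows": [
    [0,0,0,0,0,0,0],
    [0,0,0,0,0,0,0]
  ]
}}

```text
time: 24.35
ee_pos: [583.8, 230.0, 149.1]
eef_rot: [[0.898, -0.44, 0.0], [-0.44, -0.898, -0.001], [0.001, 0.001, -1.0]]
ft_force: [0.2, -0.2, -0.1]
finger_gap: 0.499
```

```bash
python3 - <<'E'
from ov import *
s,im,d=wpic('w19'); go([588,229,150],-26,s=s)
E
```

```text
t 24.35 p [583.8 230.  149.1] yaw -26.1 f [ 0.2 -0.2 -0.1] gap 0.499 -> sh [ 0.0042 -0.001  -0.0009] rv [ 0.0011 -0.0007 -0.0022]
```

View pics/w19.png

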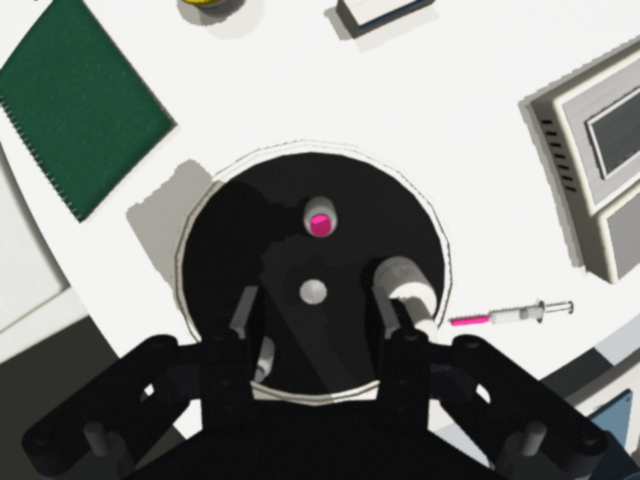

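```bash
python3 - <<'E'
from ov import *
s=pickle.load(open('pics/w19.pkl','rb'))
for n,c,z in[('A76',(320.5,225.5),76),('A74',(320.5,225.5),74),('ax',(313,292),28),('dropbase',(410,283),50)]:
    w=wonz(s,*c,z); print(n,w.round(1),(s['eef_rot'].T@(w-s['ee_pos'])).round(1))
A=wonz(s,320.5,225.5,76); go([A[0],A[1],-17],-26)
E
```

```text
A76 [587.7 223.6  76. ] [ 6.2  4.  73.1]
A74 [587.2 223.8  74. ] [ 5.7  4.  75.1]
ax [523.8 261.1  28. ] [-67.7  -1.6 121. ]
dropbase [503.4 179.9  50. ] [-50.2  80.2  99.1]
t 24.4 p [583.8 230.2 149. ] yaw -26.1 f [ 0.2  0.6 -0.6] gap 0.504 -> sh [0.0064 0.0041 0.166 ] rv [ 0.0009 -0.0005 -0.0019]
```

Call:
{"fn": "carry_out", "kwargs": {
  "rows": [
    [0,0.006,0.004,0.03,0,0,0],
    [0,0.006,0.004,0.07,0,0,0],
    [0,0.006,0.004,0.11,0,0,0],
    [0,0.006,0.004,0.14,0,0,0],
    [0,0.006,0.004,0.157,0,0,0],
    [0,0.006,0.004,0.164,0,0,0],
    [0,0.006,0.004,0.164,0,0,0]
  ]
}}

```text
time: 25.28
ee_pos: [587.4, 225.5, -15.1]
eef_rot: [[0.899, -0.438, 0.0], [-0.438, -0.899, -0.001], [0.0, 0.001, -1.0]]
ft_force: [-0.0, -0.5, 0.1]
finger_gap: 0.498
```

```bash
python3 - <<'E'
from ov import *
s,im,d=wpic('w20'); go(s=s)
E
```

```text
t 25.27 p [587.4 225.5 -15.1] yaw -26.0 f [-0.  -0.5  0.1] gap 0.498 -> sh [0. 0. 0.] rv [ 0.0006 -0.0004 -0.    ]
```

View pics/w20.png

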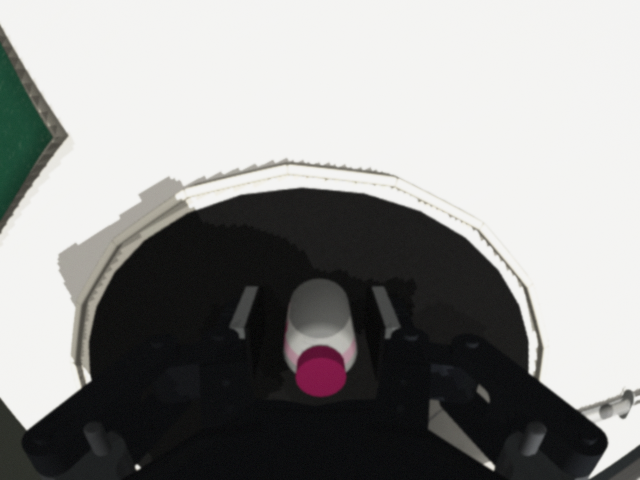

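Vial at u≈320, between the pads (248–375). Closing.

Call:
{"fn": "carry_out", "kwargs": {
  "rows": [
    [-0.2,0,0.0015,0,0,0,0],
    [-0.3,0,0.0015,-0.001,0,0,0],
    [-0.6,0,0.0015,-0.002,0,0,0],
    [-1,0,0.0015,-0.002,0,0,0],
    [-1,0,0.0015,-0.002,0,0,0],
    [-1,0,0.0015,-0.002,0,0,0]
  ],
  "force": 25
}}

```text
time: 26.08
ee_pos: [586.2, 224.4, -13.6]
eef_rot: [[0.899, -0.438, -0.001], [-0.438, -0.899, -0.001], [-0.0, 0.001, -1.0]]
ft_force: [0.2, 0.6, 1.3]
finger_gap: 0.284
```

Call:
{"fn": "carry_out", "kwargs": {
  "rows": [
    [-1,0,0,-0.01,0,0,0],
    [-1,0,0,-0.03,0,0,0],
    [-1,0,0,-0.07,0,0,0],
    [-1,0,0,-0.12,0,0,0],
    [-1,0,0,-0.16,0,0,0],
    [-1,0,0,-0.16,0,0,0],
    [-1,0,0,-0.16,0,0,0]
  ]
}}

```text
time: 26.95
ee_pos: [586.0, 224.5, 146.7]
eef_rot: [[0.899, -0.438, -0.001], [-0.438, -0.899, -0.0], [-0.0, 0.001, -1.0]]
ft_force: [-0.0, -0.6, -0.2]
finger_gap: 0.284
```

```bash
python3 - <<'E'
from ov import *
s,im,d=wpic('w21'); go([545.5,-127,140],5,s=s)
E
```

```text
t 26.95 p [586.  224.5 146.7] yaw -26.0 f [-0.  -0.6 -0.2] gap 0.284 -> sh [0.1174 0.3337 0.0069] rv [ 5.000e-04  4.000e-04 -5.404e-01]
```

View pics/w21.png

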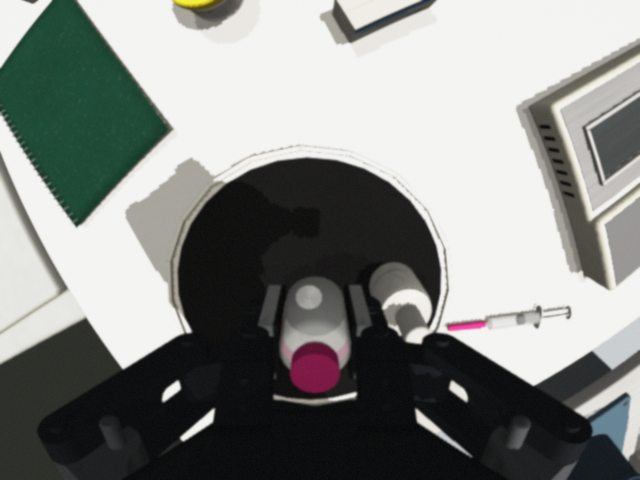

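Call:
{"fn": "carry_out", "kwargs": {
  "rows": [
    [-1,0.02,0.05,0,0,0,-0.08],
    [-1,0.04,0.11,0,0,0,-0.18],
    [-1,0.06,0.17,0,0,0,-0.28],
    [-1,0.08,0.23,0,0,0,-0.38],
    [-1,0.1,0.28,0,0,0,-0.46],
    [-1,0.117,0.334,0,0,0,-0.54],
    [-1,0.117,0.334,0,0,0,-0.54],
    [-1,0.117,0.334,0,0,0,-0.54]
  ]
}}

```text
time: 28.0
ee_pos: [544.7, -126.4, 145.8]
eef_rot: [[0.996, 0.086, -0.002], [0.086, -0.996, -0.0], [-0.002, -0.0, -1.0]]
ft_force: [0.1, 1.3, -1.5]
finger_gap: 0.284
```

```bash
python3 - <<'E'
from ov import *
s,im,d=wpic('w22');s,im,d=wpic('w22'); go([545.5,-127.3,12.4],5,s=s)
E
```

```text
t 28.05 p [ 545.1 -125.4  145.9] yaw 5.0 f [-0.2  0.1 -0.6] gap 0.29 -> sh [0.0006 0.0019 0.1335] rv [-0.0003  0.0021  0.0008]
```

View pics/w22.png

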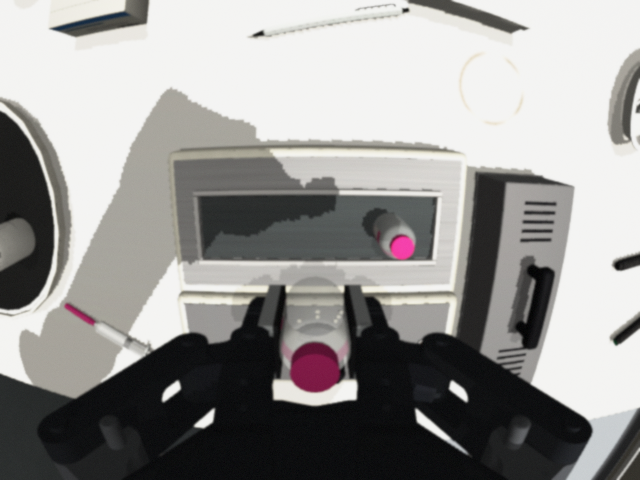

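Call:
{"fn": "carry_out", "kwargs": {
  "rows": [
    [-1,0.001,0.001,0.04,0,0,0],
    [-1,0.001,0.001,0.08,0,0.001,0],
    [-1,0.001,0.001,0.11,0,0.001,0],
    [-1,0.001,0.001,0.125,0,0.001,0],
    [-1,0.001,0.001,0.132,0,0.001,0],
    [-1,0.001,0.001,0.132,0,0.001,0],
    [-1,0.001,0.001,0.133,0,0.001,0]
  ]
}}

```text
time: 28.98
ee_pos: [547.2, -128.3, 14.7]
eef_rot: [[0.996, 0.087, 0.002], [0.087, -0.996, -0.001], [0.002, 0.001, -1.0]]
ft_force: [-0.2, -0.7, -0.9]
finger_gap: 0.282
```

Call:
{"fn": "carry_out", "kwargs": {
  "rows": [
    [-1,-0.001,0,0.001,0,0,0],
    [-1,-0.001,0,0.002,0,0,0],
    [-1,-0.001,0,0.002,0,0,0]
  ]
}}

```text
time: 29.35
ee_pos: [545.5, -128.3, 12.3]
eef_rot: [[0.996, 0.087, 0.001], [0.087, -0.996, -0.001], [0.001, 0.001, -1.0]]
ft_force: [-1.9, 1.3, 5.0]
finger_gap: 0.281
```

Contact (5 N at z 12.3, as expected). Release and rise.

Call:
{"fn": "carry_out", "kwargs": {
  "rows": [
    [-0.35,0,0,0,0,0,0],
    [-0.25,0,0,0,0,0,0],
    [-0.2,0,0,0,0,0,0],
    [-0.2,0,0,-0.02,0,0,0],
    [-0.2,0,0,-0.06,0,0,0],
    [-0.2,0,0,-0.12,0,0,0],
    [0,0,0,-0.15,0,0,0],
    [0,0,0,-0.15,0,0,0]
  ]
}}

```text
time: 30.35
ee_pos: [547.3, -128.7, 165.4]
eef_rot: [[0.996, 0.086, 0.007], [0.086, -0.996, -0.001], [0.007, 0.002, -1.0]]
ft_force: [1.0, -0.4, -0.7]
finger_gap: 0.497
```

```bash
python3 - <<'E'
from ov import *
s,im,d=wpic('w23'); go([500,310,160],5,s=s)
pic('top','t23')
im=cv2.imread('pics/t23.png'); cv2.imwrite('pics/o13.png',cv2.resize(im[205:335,190:320],None,fx=4.5,fy=4.5,interpolation=cv2.INTER_CUBIC))
E
```

```text
t 30.35 p [ 547.3 -128.7  165.4] yaw 5.0 f [ 1.  -0.4 -0.7] gap 0.497 -> sh [-0.0093 -0.4412  0.0046] rv [ 0.0019 -0.0066 -0.0008]
```

View pics/w23.png

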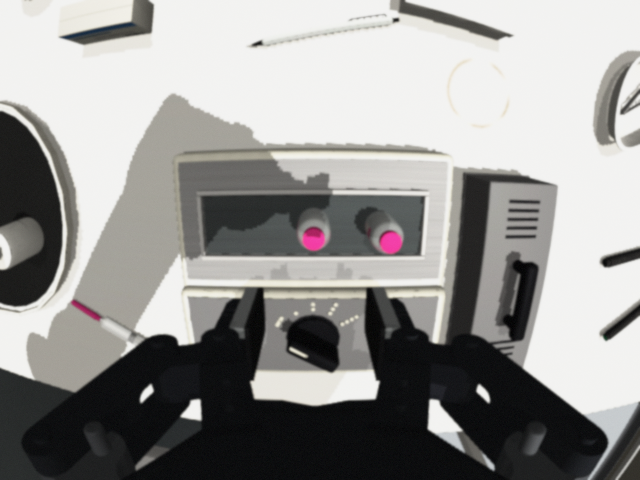

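View pics/o13.png

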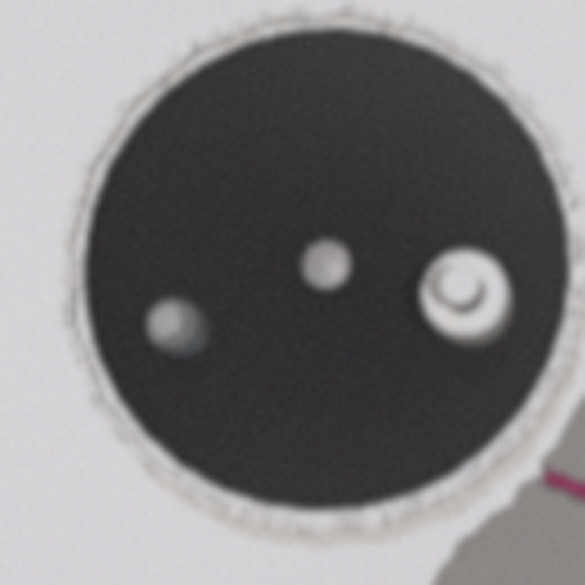

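```bash
python3 - <<'E'
from ov import *
s=manip.sense(); print(s['q'])
w=onz('top',190+173/4.5-.5,205+321/4.5-.5,75);print(w)
go([490,329,150],65,s=s)
E
```

```text
[-0.23213305  0.45232222  0.50174539  1.8328975  -0.26654084  0.92224203
 -1.09448377]
[489.91323582 332.22595303  75.        ]
t 30.45 p [ 545.1 -127.9  162.2] yaw 5.0 f [-0.4  0.3 -0.1] gap 0.498 -> sh [-0.0153 -0.46    0.0119] rv [ 1.0000e-03 -5.0000e-04 -1.0476e+00]
```

Call:
{"fn": "carry_out", "kwargs": {
  "rows": [
    [0,-0.015,-0.46,0,0,0,-1.4],
    [0,-0.015,-0.46,0,0,0,-1.4],
    [0,-0.015,-0.46,0,0,0,-1.4],
    [0,-0.015,-0.46,0,0,0,-1.4],
    [0,-0.015,-0.46,0,0,0,-1.4],
    [0,-0.015,-0.46,0,0,0,-1.4],
    [0,-0.015,-0.46,0,0,0,-1.4],
    [0,-0.015,-0.46,0,0,0,-1.4]
  ]
}}

```text
time: 31.45
ee_pos: [487.5, 333.3, 159.8]
eef_rot: [[0.074, 0.997, -0.003], [0.997, -0.074, -0.0], [-0.0, -0.003, -1.0]]
ft_force: [0.9, -1.1, 0.4]
finger_gap: 0.498
```

```bash
python3 - <<'E'
from ov import *
s=manip.sense()
go([490,330,150],115,s=s)
E
```

```text
t 31.45 p [487.5 333.3 159.8] yaw 85.7 f [ 0.9 -1.1  0.4] gap 0.498 -> sh [-0.0031  0.0028  0.0098] rv [-2.700e-03 -3.000e-04 -5.105e-01]
```

Call:
{"fn": "carry_out", "kwargs": {
  "rows": [
    [0,-0.003,0.003,0.01,-0.003,0,-0.18],
    [0,-0.003,0.003,0.01,-0.003,0,-0.36],
    [0,-0.003,0.003,0.01,-0.003,0,-0.51],
    [0,-0.003,0.003,0.01,-0.003,0,-0.51],
    [0,-0.003,0.003,0.01,-0.003,0,-0.51]
  ]
}}

```text
time: 32.08
ee_pos: [492.7, 325.2, 150.6]
eef_rot: [[-0.41, 0.912, 0.002], [0.912, 0.41, -0.001], [-0.002, 0.002, -1.0]]
ft_force: [0.7, -0.1, 0.6]
finger_gap: 0.5
```

```bash
python3 - <<'E'
from ov import *
s,im,d=wpic('w24'); go(s=s)
E
```

```text
t 32.08 p [492.7 325.2 150.6] yaw 114.2 f [ 0.7 -0.1  0.6] gap 0.5 -> sh [0. 0. 0.] rv [0.0016 0.0018 0.    ]
```

View pics/w24.png

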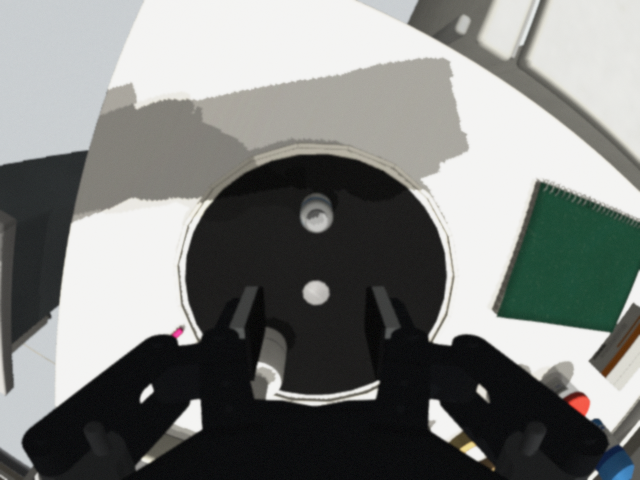

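```bash
python3 - <<'E'
from ov import *
s=pickle.load(open('pics/w24.pkl','rb'))
A=wonz(s,317,217,74); print(A, wonz(s,315.5,292,28))
go([A[0],A[1],-15],115)
E
```

```text
[490.83635315 334.3020279   74.        ] [523.11429709 260.8604392   28.        ]
t 32.12 p [492.8 325.4 150.8] yaw 114.3 f [-0.1 -0.3 -0. ] gap 0.499 -> sh [0.0093 0.0015 0.1658] rv [ 0.0019  0.0019 -0.0127]
```

Call:
{"fn": "carry_out", "kwargs": {
  "rows": [
    [0,0.0085,0.0015,0.03,0.002,0.002,-0.01],
    [0,0.0085,0.0015,0.07,0.002,0.002,-0.01],
    [0,0.0085,0.0015,0.11,0.002,0.002,-0.01],
    [0,0.0085,0.0015,0.14,0.002,0.002,-0.01],
    [0,0.0085,0.0015,0.157,0.002,0.002,-0.01],
    [0,0.0085,0.0015,0.166,0.002,0.002,-0.01],
    [0,0.0085,0.0015,0.166,0.002,0.002,-0.01]
  ]
}}

```text
time: 33.0
ee_pos: [491.7, 334.1, -14.5]
eef_rot: [[-0.422, 0.907, 0.001], [0.907, 0.422, 0.001], [0.0, 0.001, -1.0]]
ft_force: [0.1, 0.5, 0.0]
finger_gap: 0.502
```

```bash
python3 - <<'E'
from ov import *
s,im,d=wpic('w25'); go(s=s)
E
```

```text
t 33.0 p [491.7 334.1 -14.5] yaw 115.0 f [0.1 0.5 0. ] gap 0.502 -> sh [0. 0. 0.] rv [ 0.0011 -0.0003 -0.    ]
```

View pics/w25.png

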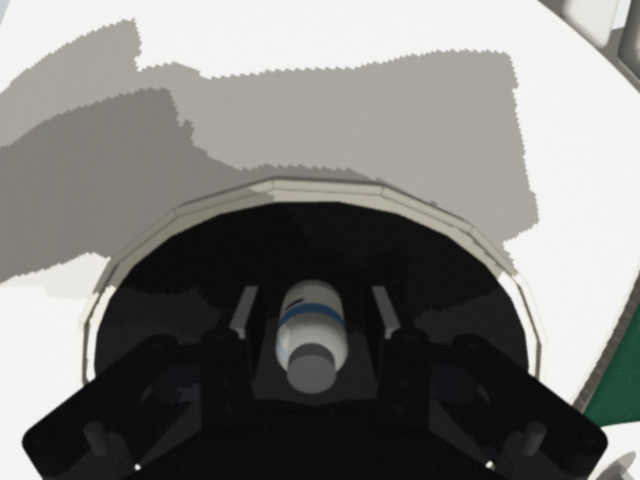

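Call:
{"fn": "carry_out", "kwargs": {
  "rows": [
    [-0.2,0,-0.001,0,0,0,0],
    [-0.3,0,-0.001,-0.001,0,0,0],
    [-0.6,0,-0.001,-0.002,0,0,0],
    [-1,0,-0.001,-0.002,0,0,0],
    [-1,0,-0.001,-0.002,0,0,0],
    [-1,0,-0.001,-0.002,0,0,0]
  ],
  "force": 25
}}

```text
time: 33.8
ee_pos: [490.7, 333.6, -12.7]
eef_rot: [[-0.422, 0.906, 0.001], [0.906, 0.422, 0.001], [0.0, 0.001, -1.0]]
ft_force: [-0.7, -0.2, 1.0]
finger_gap: 0.28
```

Call:
{"fn": "carry_out", "kwargs": {
  "rows": [
    [-1,0,0,-0.01,0,0,0],
    [-1,0,0,-0.03,0,0,0],
    [-1,0,0,-0.07,0,0,0],
    [-1,0,0,-0.12,0,0,0],
    [-1,0,0,-0.17,0,0,0],
    [-1,0,0,-0.17,0,0,0],
    [-1,0,0,-0.17,0,0,0]
  ]
}}

```text
time: 34.67
ee_pos: [490.3, 333.2, 157.9]
eef_rot: [[-0.422, 0.906, 0.001], [0.906, 0.422, 0.001], [0.0, 0.001, -1.0]]
ft_force: [0.1, -0.3, -0.3]
finger_gap: 0.279
```

```bash
python3 - <<'E'
from ov import *
s,im,d=wpic('w26'); go([540.5,-72.5,156],5,s=s)
E
```

```text
t 34.67 p [490.3 333.2 157.9] yaw 115.0 f [ 0.1 -0.3 -0.3] gap 0.279 -> sh [-0.389  -0.1259  0.0015] rv [ 5.0000e-04 -1.6000e-03  1.9196e+00]
```

View pics/w26.png

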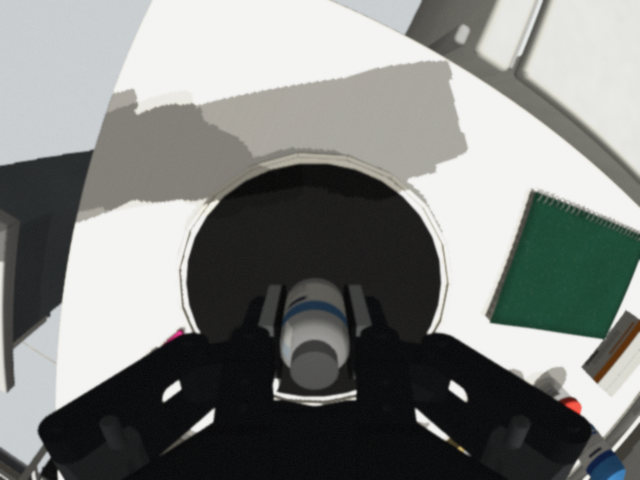

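Call:
{"fn": "carry_out", "kwargs": {
  "rows": [
    [-1,-0.04,-0.013,0,0,0,0.17],
    [-1,-0.095,-0.03,0,0,0,0.34],
    [-1,-0.15,-0.048,0,0,0,0.51],
    [-1,-0.205,-0.066,0,0,0,0.68],
    [-1,-0.26,-0.084,0,0,0,0.85],
    [-1,-0.31,-0.1,0,0,0,1.02],
    [-1,-0.36,-0.116,0,0,0,1.19],
    [-1,-0.389,-0.126,0,0,0,1.36]
  ]
}}

```text
time: 35.72
ee_pos: [539.4, -75.8, 156.0]
eef_rot: [[0.803, 0.596, -0.002], [0.596, -0.803, -0.001], [-0.002, -0.001, -1.0]]
ft_force: [-0.4, 0.6, -0.3]
finger_gap: 0.282
```

```bash
python3 - <<'E'
from ov import *
go([540.5,-72.5,140],5)
E
```

```text
t 35.73 p [539.4 -75.8 156. ] yaw 36.6 f [-0.4  0.6 -0.3] gap 0.282 -> sh [ 0.0028 -0.002   0.016 ] rv [-1.000e-04  1.700e-03  5.508e-01]
```

Call:
{"fn": "carry_out", "kwargs": {
  "rows": [
    [-1,0.002,-0.001,0.01,0,0.001,0.18],
    [-1,0.002,-0.001,0.016,0,0.001,0.36],
    [-1,0.002,-0.001,0.016,0,0.001,0.55],
    [-1,0.002,-0.001,0.016,0,0.001,0.55],
    [-1,0.002,-0.001,0.016,0,0.001,0.55]
  ]
}}

```text
time: 36.35
ee_pos: [541.1, -70.3, 140.5]
eef_rot: [[0.995, 0.1, 0.0], [0.1, -0.995, 0.001], [0.001, -0.001, -1.0]]
ft_force: [0.1, 0.6, 0.2]
finger_gap: 0.28
```

```bash
python3 - <<'E'
from ov import *
s,im,d=wpic('w27'); go([540.5,-72.5,13.3],5,s=s)
im,d=pic('top','t27'); cv2.imwrite('pics/o14.png',cv2.resize(im[180:340,370:570],None,fx=4,fy=4,interpolation=cv2.INTER_CUBIC))
E
```

```text
t 36.35 p [541.1 -70.3 140.5] yaw 5.8 f [0.1 0.6 0.2] gap 0.28 -> sh [-0.0009  0.0022  0.1272] rv [-0.0008 -0.0005  0.0132]
```

View pics/w27.png

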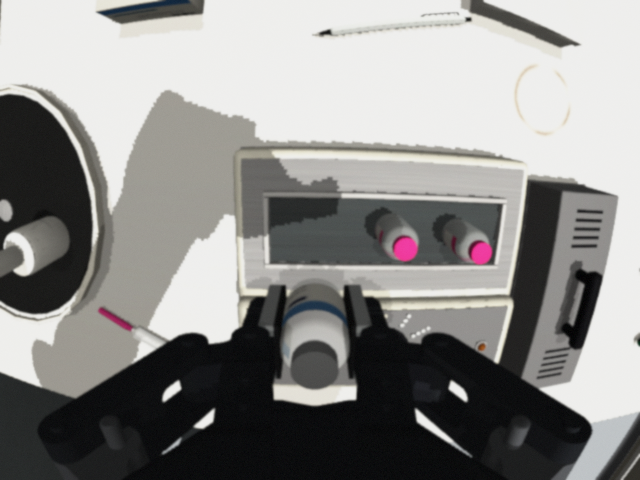

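Call:
{"fn": "carry_out", "kwargs": {
  "rows": [
    [-1,-0.001,0.002,0.04,0,0,0.013],
    [-1,-0.001,0.002,0.08,0,0,0.013],
    [-1,-0.001,0.002,0.105,0,0,0.013],
    [-1,-0.001,0.002,0.12,0,0,0.013],
    [-1,-0.001,0.002,0.125,0,0,0.013],
    [-1,-0.001,0.002,0.126,0,0,0.013],
    [-1,-0.001,0.002,0.126,0,0,0.013],
    [-1,-0.001,0.002,0.127,0,0,0.013]
  ]
}}

```text
time: 37.45
ee_pos: [541.6, -72.4, 14.7]
eef_rot: [[0.996, 0.084, 0.003], [0.084, -0.996, 0.001], [0.003, -0.001, -1.0]]
ft_force: [0.2, 0.5, 0.3]
finger_gap: 0.28
```

Call:
{"fn": "carry_out", "kwargs": {
  "rows": [
    [-1,0,0,0.001,0,0,0],
    [-1,0,0,0.002,0,0,0],
    [-1,0,0,0.002,0,0,0]
  ]
}}

```text
time: 37.83
ee_pos: [541.3, -72.3, 13.2]
eef_rot: [[0.996, 0.084, 0.002], [0.084, -0.996, 0.002], [0.002, -0.002, -1.0]]
ft_force: [-3.4, 0.8, 13.2]
finger_gap: 0.278
```

Call:
{"fn": "carry_out", "kwargs": {
  "rows": [
    [-1,0,0,-0.001,0,0,0],
    [-0.35,0,0,-0.001,0,0,0],
    [-0.25,0,0,-0.001,0,0,0],
    [-0.2,0,0,-0.001,0,0,0],
    [-0.2,0,0,-0.02,0,0,0],
    [-0.2,0,0,-0.06,0,0,0],
    [-0.2,0,0,-0.12,0,0,0],
    [0,0,0,-0.17,0,0,0]
  ]
}}

```text
time: 38.83
ee_pos: [541.0, -72.9, 185.4]
eef_rot: [[0.997, 0.083, 0.004], [0.083, -0.997, 0.001], [0.004, -0.001, -1.0]]
ft_force: [0.6, 1.2, 0.4]
finger_gap: 0.502
```

Call:
{"fn": "carry_out", "kwargs": {
  "rows": [
    [0,-0.04,0.04,0,0,0,0],
    [0,-0.04,0.04,0,0,0,0],
    [0,-0.04,0.04,0,0,0,0]
  ]
}}

```text
time: 39.2
ee_pos: [504.3, -115.7, 182.7]
eef_rot: [[0.997, 0.083, 0.003], [0.083, -0.997, 0.002], [0.003, -0.001, -1.0]]
ft_force: [-0.2, -0.2, -1.2]
finger_gap: 0.5
```

```bash
python3 - <<'E'
from ov import *
s,im,d=wpic('w28'); s,im,d=wpic('w28');go([506,-320,160],5,s=s)
im=cv2.imread('pics/w28.png'); 
E
```

```text
t 39.25 p [ 504.6 -115.1  182.4] yaw 4.8 f [0.3 0.1 0.2] gap 0.503 -> sh [-0.016   0.2043  0.0221] rv [-0.0013 -0.0024 -0.0029]
```

View pics/w28.png

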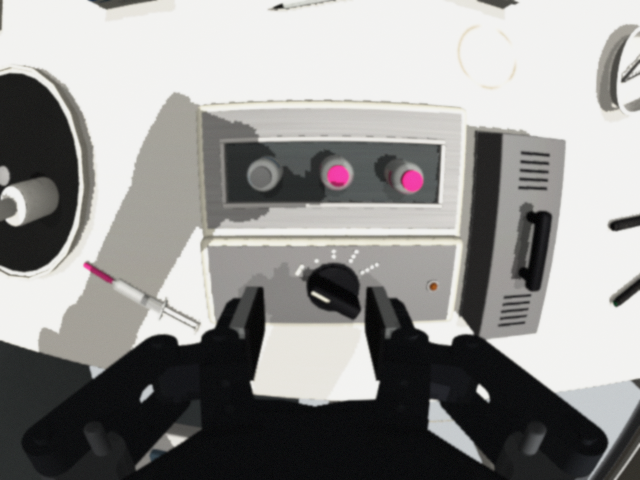

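```bash
python3 - <<'E'
from ov import *
s=pickle.load(open('pics/w28.pkl','rb'))
y=np.radians(5)
for c,z in[((262,176),100),((338,175),102),((412,182),102)]:
    w=wonz(s,*c,z)[:2]-np.array([544.4,-127.3]); print((np.array([[np.cos(y),np.sin(y)],[-np.sin(y),np.cos(y)]])@w).round(1))
print(wonz(s,545,213,90),wonz(s,532,288,90))
go([506,-320,120],5)
E
```

```text
[ 1.6 53.7]
[ 2.2 -0.8]
[ -2.  -55.1]
[ 534.93330758 -313.25856862   90.        ] [ 464.59377    -319.01912888   90.        ]
t 39.3 p [ 504.7 -114.9  182.1] yaw 4.9 f [ 0.8 -0.4 -0.1] gap 0.505 -> sh [-0.0162  0.2045  0.0619] rv [-0.0012 -0.0019 -0.0022]
```

Call:
{"fn": "carry_out", "kwargs": {
  "rows": [
    [0,-0.01,0.05,0,0,0,0],
    [0,-0.022,0.1,0,0,0,0],
    [0,-0.022,0.16,0.01,0,0,0],
    [0,-0.022,0.2,0.04,0,0,0],
    [0,-0.022,0.2,0.062,0,0,0],
    [0,-0.022,0.2,0.062,0,0,0],
    [0,-0.022,0.2,0.062,0,0,0]
  ]
}}

```text
time: 40.17
ee_pos: [500.1, -316.1, 120.4]
eef_rot: [[0.996, 0.085, 0.002], [0.085, -0.996, 0.001], [0.002, -0.001, -1.0]]
ft_force: [0.5, -0.1, -0.1]
finger_gap: 0.5
```

```bash
python3 - <<'E'
from ov import *
s,im,d=wpic('w29'); s,im,d=wpic('w29'); go(s=s)
cv2.imwrite('pics/o15.png',cv2.resize(im[80:430,190:440],None,fx=1.7,fy=1.7,interpolation=cv2.INTER_CUBIC))
E
```

```text
t 40.23 p [ 500.3 -316.3  120.7] yaw 4.9 f [-0.4 -0.2 -0.2] gap 0.502 -> sh [0. 0. 0.] rv [-0.0004 -0.0031  0.    ]
```

View pics/o15.png

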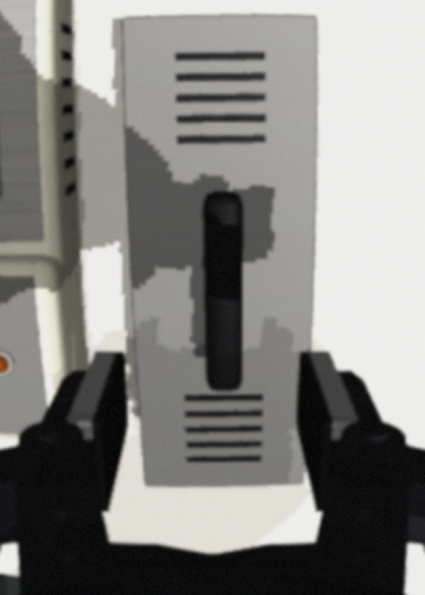

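```bash
python3 - <<'E'
from ov import *
s=pickle.load(open('pics/w29.pkl','rb'))
a=wonz(s,320.9,193,90);b=wonz(s,321.2,309,90);print(a,b,(a+b)/2,np.linalg.norm(a-b))
# vents symmetric check: cover top corners z=60
for c in[(122,17),(316,15),(303,484),(147,486)]: print(wonz(s,190+c[0]/1.7,80+c[1]/1.7,60).round(1))
m=(a+b)/2
go([m[0],m[1],21.7],5.0)
E
```

```text
[ 536.46176217 -316.70593444   90.        ] [ 462.07002946 -323.72544733   90.        ] [ 499.26589581 -320.21569088   90.        ] 74.72217513347663
[ 596.6 -273.5   60. ]
[ 604. -347.   60.]
[ 398.9 -367.9   60. ]
[ 391.9 -295.    60. ]
t 40.27 p [ 500.3 -316.4  120.8] yaw 4.9 f [-0.   0.   0.2] gap 0.499 -> sh [-0.0017  0.0038  0.0991] rv [-0.0003 -0.0033 -0.0019]
```

Call:
{"fn": "carry_out", "kwargs": {
  "rows": [
    [0,-0.002,0.004,0.03,0,-0.003,0],
    [0,-0.002,0.004,0.06,0,-0.003,0],
    [0,-0.002,0.004,0.085,0,-0.003,0],
    [0,-0.002,0.004,0.097,0,-0.003,0],
    [0,-0.002,0.004,0.097,0,-0.003,0]
  ]
}}

```text
time: 40.9
ee_pos: [497.8, -320.6, 22.8]
eef_rot: [[0.996, 0.084, -0.002], [0.084, -0.996, 0.001], [-0.002, -0.001, -1.0]]
ft_force: [0.5, -0.3, 0.8]
finger_gap: 0.498
```

```bash
python3 - <<'E'
from ov import *
s,im,d=wpic('w30'); go([498.7,-320.3,22],5,s=s)
E
```

```text
t 40.9 p [ 497.8 -320.6   22.8] yaw 4.8 f [ 0.5 -0.3  0.8] gap 0.498 -> sh [ 0.0009 -0.0002  0.0008] rv [-0.0011  0.0015 -0.003 ]
```

View pics/w30.png

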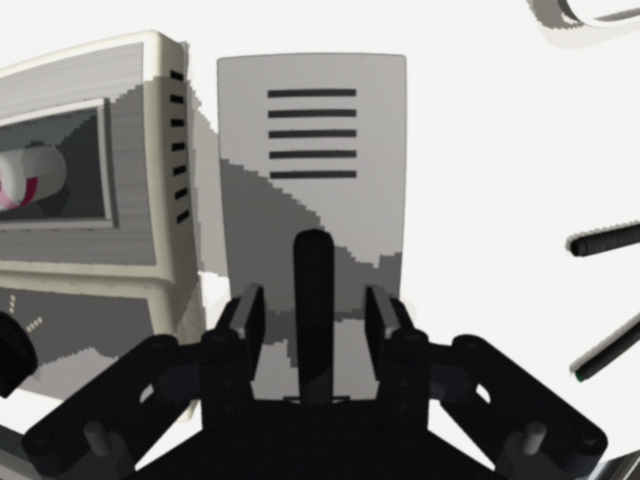

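```bash
python3 - <<'E'
from ov import *
s=pickle.load(open('pics/w30.pkl','rb'))
for x in(30,34,38,42): print(x,wproj(s,s['ee_pos']+s['eef_rot']@np.array([x,0,-67.2])))
for c in[(217,57),(407,56)]:print((s['eef_rot'].T@(wonz(s,*c,60)-s['ee_pos'])).round(1))
E
```

```text
30 (np.float64(315.10474944393513), np.float64(260.03807597427675))
34 (np.float64(315.12131262159335), np.float64(248.51160370871187))
38 (np.float64(315.1377840810807), np.float64(236.74706157726393))
42 (np.float64(315.1541147725282), np.float64(224.76127274807965))
[102.7 -38.5 -37.3]
[103.   35.9 -37.4]
```

Call:
{"fn": "carry_out", "kwargs": {
  "rows": [
    [-0.4,0,0,0.001,0,0,0],
    [-1,0,0,0.001,0,0,0],
    [-1,0,0,0.001,0,0,0],
    [-1,0,0,0.001,0,0,0],
    [-1,0,0,0.001,0,0,0],
    [-1,0,0,0.001,0,0,0]
  ],
  "force": 60
}}

```text
time: 41.7
ee_pos: [498.3, -321.0, 22.5]
eef_rot: [[0.996, 0.084, -0.0], [0.084, -0.996, 0.001], [-0.0, -0.001, -1.0]]
ft_force: [-1.0, 1.8, 6.7]
finger_gap: 0.152
```

Call:
{"fn": "carry_out", "kwargs": {
  "rows": [
    [-1,0,0,-0.01,0,0,0],
    [-1,0,0,-0.04,0,0,0],
    [-1,0,0,-0.09,0,0,0],
    [-1,0,0,-0.14,0,0,0],
    [-1,0,0,-0.18,0,0,0],
    [-1,0,0,-0.18,0,0,0],
    [-1,0,0,-0.18,0,0,0]
  ]
}}

```text
time: 42.58
ee_pos: [497.2, -320.4, 201.0]
eef_rot: [[0.996, 0.084, -0.003], [0.084, -0.996, 0.002], [-0.002, -0.002, -1.0]]
ft_force: [0.5, -0.1, -2.3]
finger_gap: 0.152
```

```bash
python3 - <<'E'
from ov import *
go([544.4,-127.3,200],95)
im,d=pic('scene','s31')
cv2.imwrite('pics/o16.png',cv2.resize(im[80:280,300:540],None,fx=3,fy=3,interpolation=cv2.INTER_CUBIC))
E
```

```text
t 42.58 p [ 497.2 -320.4  201. ] yaw 4.8 f [ 0.5 -0.1 -2.3] gap 0.152 -> sh [ 0.0632 -0.1885  0.0012] rv [-3.4000e-03  4.0000e-04 -1.5742e+00]
```

View pics/o16.png

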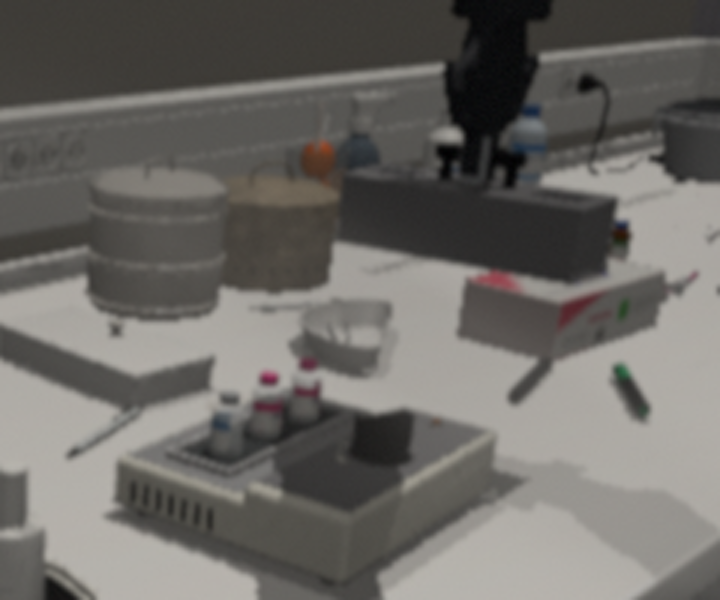

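Call:
{"fn": "carry_out", "kwargs": {
  "rows": [
    [-1,0.01,-0.03,0,-0.003,0,-0.17],
    [-1,0.03,-0.08,0,-0.003,0,-0.34],
    [-1,0.045,-0.13,0,-0.003,0,-0.51],
    [-1,0.063,-0.17,0,-0.003,0,-0.68],
    [-1,0.063,-0.188,0,-0.003,0,-0.85],
    [-1,0.063,-0.188,0,-0.003,0,-1.02],
    [-1,0.063,-0.188,0,-0.003,0,-1.19],
    [-1,0.063,-0.188,0,-0.003,0,-1.36]
  ]
}}

```text
time: 43.62
ee_pos: [543.7, -128.1, 200.1]
eef_rot: [[0.121, 0.993, -0.003], [0.993, -0.121, -0.001], [-0.001, -0.003, -1.0]]
ft_force: [-1.0, -0.5, -2.3]
finger_gap: 0.153
```

```bash
python3 - <<'E'
from ov import *
go([544.4,-127.3,160],95)
E
```

```text
t 43.62 p [ 543.7 -128.1  200.1] yaw 83.0 f [-1.  -0.5 -2.3] gap 0.153 -> sh [0.001  0.0007 0.0401] rv [-0.0027  0.0009 -0.2086]
```

Call:
{"fn": "carry_out", "kwargs": {
  "rows": [
    [-1,0.001,0.001,0.01,-0.003,0.001,-0.11],
    [-1,0.001,0.001,0.025,-0.003,0.001,-0.209],
    [-1,0.001,0.001,0.04,-0.003,0.001,-0.209],
    [-1,0.001,0.001,0.04,-0.003,0.001,-0.209],
    [-1,0.001,0.001,0.04,-0.003,0.001,-0.209]
  ]
}}

```text
time: 44.25
ee_pos: [546.2, -127.7, 161.8]
eef_rot: [[-0.081, 0.997, 0.003], [0.997, 0.081, -0.0], [-0.001, 0.003, -1.0]]
ft_force: [0.0, -0.3, -2.5]
finger_gap: 0.151
```

```bash
python3 - <<'E'
from ov import *
s,im,d=wpic('w32'); go([544.4,-127.3,120],95,s=s)
for x in(102.9,): 
  for y in(-37.5,37.5): print(wproj(s,s['ee_pos']+s['eef_rot']@np.array([x,y,-37.4])),wproj(s,s['ee_pos']+s['eef_rot']@np.array([x,y,22.5])))
E
```

```text
t 44.25 p [ 546.2 -127.7  161.8] yaw 94.6 f [ 0.  -0.3 -2.5] gap 0.151 -> sh [ 0.0005 -0.0019  0.0418] rv [ 0.0034  0.0007 -0.0064]
(np.float64(218.99484106283643), np.float64(52.34234811872926)) (np.float64(245.97468630805335), np.float64(73.86960463723295))
(np.float64(410.4973498879788), np.float64(52.56634292250732)) (np.float64(383.2162481339016), np.float64(74.00649904142068))
```

View pics/w32.png

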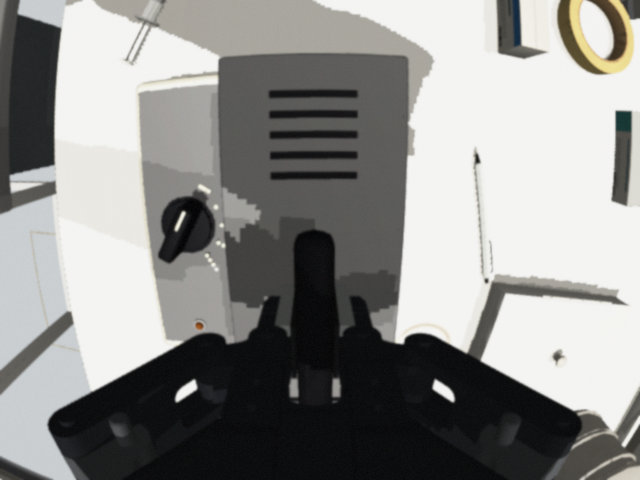

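Call:
{"fn": "carry_out", "kwargs": {
  "rows": [
    [-1,0.0005,-0.002,0.015,0.003,0.001,-0.007],
    [-1,0.0005,-0.002,0.03,0.003,0.001,-0.007],
    [-1,0.0005,-0.002,0.045,0.003,0.001,-0.007],
    [-1,0.0005,-0.002,0.06,0.003,0.001,-0.007],
    [-1,0.0005,-0.002,0.066,0.003,0.001,-0.007],
    [-1,0.0005,-0.002,0.066,0.003,0.001,-0.007],
    [-1,0.0005,-0.002,0.066,0.003,0.001,-0.007]
  ]
}}

```text
time: 45.18
ee_pos: [544.8, -127.4, 96.2]
eef_rot: [[-0.089, 0.996, 0.001], [0.996, 0.089, 0.0], [0.0, 0.001, -1.0]]
ft_force: [0.7, -0.5, -2.0]
finger_gap: 0.154
```

```bash
python3 - <<'E'
from ov import *
s=manip.sense(); go([544.4,-126.8,72.5],95,s=s)
E
```

```text
t 45.17 p [ 544.8 -127.4   96.2] yaw 95.1 f [ 0.7 -0.5 -2. ] gap 0.154 -> sh [ 0.0006 -0.0003  0.0237] rv [ 0.0014 -0.0001  0.0017]
```

Call:
{"fn": "carry_out", "kwargs": {
  "rows": [
    [-1,0.0005,0,0.006,0.001,0,0],
    [-1,0.0005,0,0.012,0.001,0,0],
    [-1,0.0005,0,0.016,0.001,0,0],
    [-1,0.0005,0,0.019,0.001,0,0],
    [-1,0.0005,0,0.021,0.001,0,0],
    [-1,0.0005,0,0.022,0.001,0,0],
    [-1,0.0005,0,0.022,0.001,0,0]
  ]
}}

```text
time: 46.05
ee_pos: [544.3, -126.8, 73.8]
eef_rot: [[-0.089, 0.996, -0.0], [0.996, 0.089, 0.0], [0.0, -0.0, -1.0]]
ft_force: [-0.2, -0.1, -2.2]
finger_gap: 0.152
```

```bash
python3 - <<'E'
from ov import *
s=manip.sense(); go([544.4,-126.8,72.5],95,s=s)
E
```

```text
t 46.05 p [ 544.3 -126.8   73.8] yaw 95.1 f [-0.2 -0.1 -2.2] gap 0.152 -> sh [-0.0001  0.0001  0.0013] rv [-0.0005 -0.0004  0.0018]
```

Past the rim top with no contact force. Last couple of mm.

Call:
{"fn": "carry_out", "kwargs": {
  "rows": [
    [-1,0,0,0.001,0,0,0],
    [-1,0,0,0.0018,0,0,0],
    [-1,0,0,0.0018,0,0,0]
  ]
}}

```text
time: 46.42
ee_pos: [544.3, -126.8, 72.6]
eef_rot: [[-0.089, 0.996, -0.0], [0.996, 0.089, 0.0], [0.0, -0.0, -1.0]]
ft_force: [-4.0, 0.0, 5.6]
finger_gap: 0.154
```

Contact on the deck at the expected height. Release, rise.

Call:
{"fn": "carry_out", "kwargs": {
  "rows": [
    [-0.5,0,0,0,0,0,0],
    [-0.2,0,0,0,0,0,0],
    [0,0,0,0,0,0,0],
    [0,0,0,-0.02,0,0,0],
    [0,0,0,-0.06,0,0,0],
    [0,0,0,-0.11,0,0,0],
    [0,0,0,-0.13,0,0,0],
    [0,0,0,-0.13,0,0,0]
  ]
}}

```text
time: 47.42
ee_pos: [545.5, -127.1, 203.5]
eef_rot: [[-0.089, 0.996, 0.003], [0.996, 0.089, -0.0], [-0.0, 0.003, -1.0]]
ft_force: [-0.1, 0.3, -0.2]
finger_gap: 0.5
```

```bash
python3 - <<'E'
from ov import *
s,im,d=wpic('w33'); go([443.8,-136,150],65,s=s)
im,d=pic('scene','s33')
cv2.imwrite('pics/o17.png',cv2.resize(im[140:290,310:490],None,fx=4,fy=4,interpolation=cv2.INTER_CUBIC))
im,d=pic('top','t33'); P=cloud('top',d)
m=np.zeros(d.shape,bool); m[205:335,370:510]=1
k=m&(P[...,2]>103)&(P[...,2]<116); p=P[k]; print(len(p)); print(cv2.minAreaRect(p[:,:2].astype(np.float32)))
A=np.c_[p[:,:2]-p[:,:2].mean(0),np.ones(len(p))]; print(np.linalg.lstsq(A,p[:,2],rcond=None)[0])
E
```

```text
t 47.42 p [ 545.5 -127.1  203.5] yaw 95.1 f [-0.1  0.3 -0.2] gap 0.5 -> sh [ 0.0002 -0.1023  0.0532] rv [ 3.000e-03 -4.000e-04  5.253e-01]
2210
((542.8179321289062, -124.34378814697266), (75.60676574707031, 207.7993621826172), 5.461124420166016)
[2.51581045e-03 1.39287052e-03 1.08537393e+02]
```

View pics/w33.png

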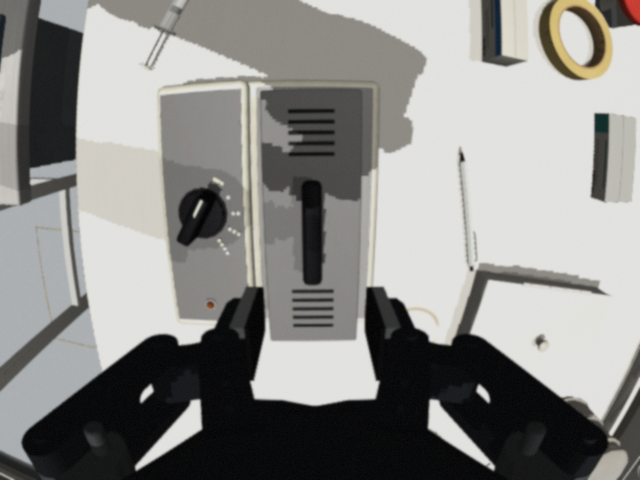

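View pics/o17.png

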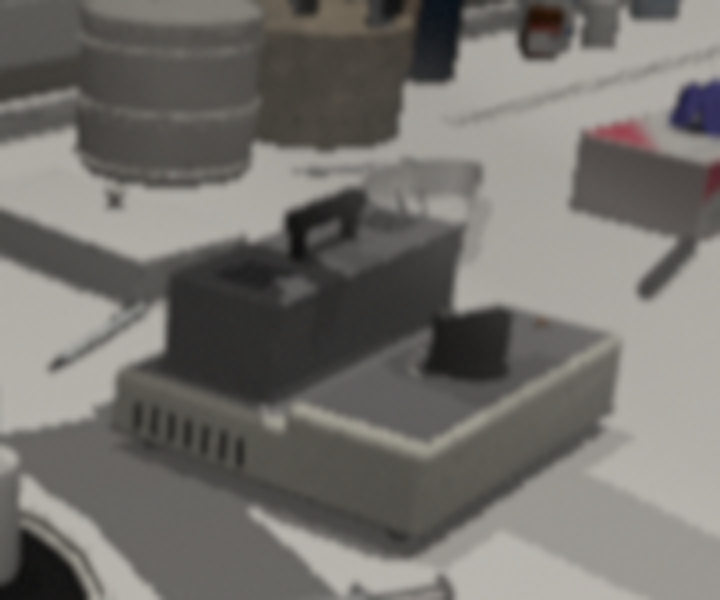

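Call:
{"fn": "carry_out", "kwargs": {
  "rows": [
    [0,0,-0.05,0,0.003,0,0.17],
    [0,0,-0.102,0,0.003,0,0.34],
    [0,0,-0.102,0.02,0.003,0,0.5],
    [0,0,-0.102,0.06,0.003,0,0.525],
    [0,0,-0.102,0.09,0.003,0,0.525],
    [0,0,-0.102,0.09,0.003,0,0.525],
    [0,0,-0.102,0.09,0.003,0,0.525]
  ]
}}

```text
time: 48.45
ee_pos: [442.9, -136.0, 112.4]
eef_rot: [[0.422, 0.906, -0.003], [0.906, -0.422, 0.001], [-0.001, -0.003, -1.0]]
ft_force: [0.6, 0.5, 0.7]
finger_gap: 0.503
```

```bash
python3 - <<'E'
from ov import *
s,im,d=wpic('w34'); go([443.8,-136.3,26],65,s=s)
print(wproj(s,[443.8,-136.3,96]))
E
```

```text
t 48.45 p [ 442.9 -136.   112.4] yaw 65.0 f [0.6 0.5 0.7] gap 0.503 -> sh [0.0002 0.0012 0.0864] rv [-0.0034  0.0009  0.0002]
(np.float64(316.3226712329802), np.float64(257.0885527355012))
```

View pics/w34.png

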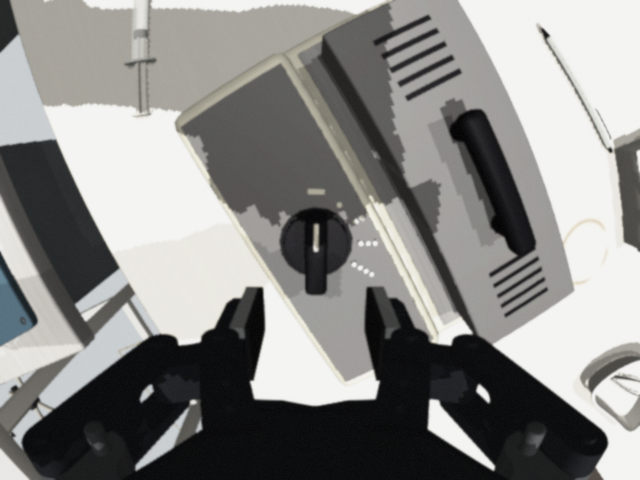

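Call:
{"fn": "carry_out", "kwargs": {
  "rows": [
    [-0.2,0,0.001,0.03,-0.003,0,0],
    [-0.2,0,0.001,0.055,-0.003,0,0],
    [-0.2,0,0.001,0.075,-0.003,0,0],
    [-0.2,0,0.001,0.084,-0.003,0,0],
    [-0.2,0,0.001,0.086,-0.003,0,0],
    [-0.6,0,0.001,0.086,-0.003,0,0],
    [-1,0,0.001,0.086,-0.003,0,0],
    [-1,0,0.001,0.086,-0.003,0,0]
  ],
  "force": 60
}}

```text
time: 49.5
ee_pos: [443.6, -136.2, 26.9]
eef_rot: [[0.422, 0.906, 0.0], [0.906, -0.422, -0.0], [-0.0, 0.0, -1.0]]
ft_force: [-2.3, 1.1, 5.9]
finger_gap: 0.148
```

Call:
{"fn": "carry_out", "kwargs": {
  "rows": [
    [-1,0,0,0,0,0,0],
    [-1,0,0,0,0,0,0.1],
    [-1,0,0,0,0,0,0.25],
    [-1,0,0,0,0,0,0.4],
    [-1,0,0,0,0,0,0.55],
    [-1,0,0,0,0,0,0.7],
    [-1,0,0,0,0,0,0.785],
    [-1,0,0,0,0,0,0.785]
  ]
}}

```text
time: 50.5
ee_pos: [443.7, -136.4, 26.9]
eef_rot: [[0.94, 0.342, 0.0], [0.342, -0.94, -0.001], [0.0, 0.001, -1.0]]
ft_force: [-1.3, 0.4, 5.2]
finger_gap: 0.141
```

```bash
python3 - <<'E'
from ov import *
s,im,d=wpic('w35'); go([443.8,-136.3,26],-25,s=s)
E
```

```text
t 50.5 p [ 443.7 -136.4   26.9] yaw 20.0 f [-1.3  0.4  5.2] gap 0.141 -> sh [ 0.0001 -0.0001  0.0009] rv [ 5.000e-04 -4.000e-04  7.851e-01]
```

View pics/w35.png

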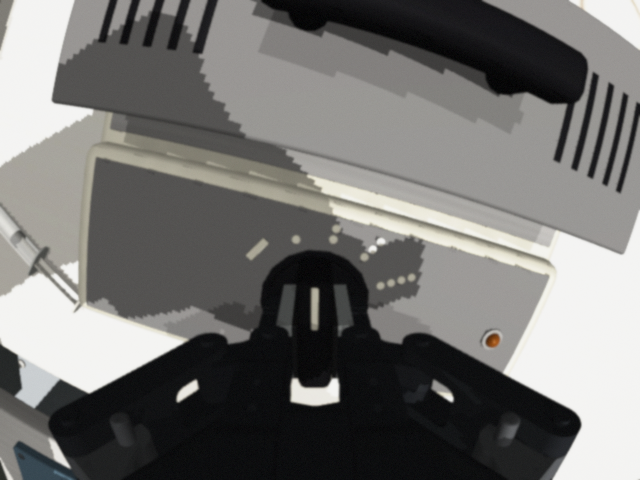

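Call:
{"fn": "carry_out", "kwargs": {
  "rows": [
    [-1,0,0,0,0,0,0.15],
    [-1,0,0,0,0,0,0.3],
    [-1,0,0,0,0,0,0.45],
    [-1,0,0,0,0,0,0.6],
    [-1,0,0,0,0,0,0.75],
    [-1,0,0,0,0,0,0.785],
    [-1,0,0,0,0,0,0.785]
  ]
}}

```text
time: 51.42
ee_pos: [443.7, -136.6, 26.9]
eef_rot: [[0.907, -0.422, 0.0], [-0.422, -0.907, -0.001], [0.001, 0.0, -1.0]]
ft_force: [-1.3, -1.1, 7.3]
finger_gap: 0.142
```

```bash
python3 - <<'E'
from ov import *
s,im,d=wpic('w36'); go([443.8,-136.3,26],-25,s=s)
E
```

```text
t 51.42 p [ 443.7 -136.6   26.9] yaw -25.0 f [-1.3 -1.1  7.3] gap 0.142 -> sh [-0.     -0.0004  0.0009] rv [ 0.0004 -0.0007  0.0006]
```

View pics/w36.png

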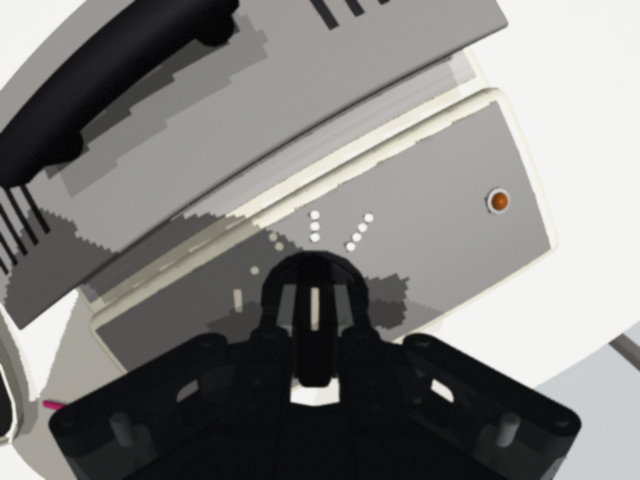

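Pointer is on the three dots. Release and rise.

Call:
{"fn": "carry_out", "kwargs": {
  "rows": [
    [-0.4,0,0,0,0,0,0],
    [-0.2,0,0,0,0,0,0],
    [-0.1,0,0,0,0,0,0],
    [-0.1,0,0,-0.03,0,0,0],
    [-0.1,0,0,-0.08,0,0,0],
    [0,0,0,-0.14,0,0,0],
    [0,0,0,-0.2,0,0,0],
    [0,0,0,-0.2,0,0,0]
  ]
}}

```text
time: 52.48
ee_pos: [446.3, -136.7, 229.7]
eef_rot: [[0.907, -0.421, 0.007], [-0.421, -0.907, 0.0], [0.006, -0.003, -1.0]]
ft_force: [-0.7, 0.9, -0.7]
finger_gap: 0.497
```

Call:
{"fn": "carry_out", "kwargs": {
  "rows": [
    [0,0,0,0,0,0,0],
    [0,0,0,0,0,0,0]
  ]
}}

```text
time: 52.72
ee_pos: [442.3, -135.8, 224.8]
eef_rot: [[0.907, -0.422, -0.003], [-0.422, -0.907, -0.0], [-0.003, 0.002, -1.0]]
ft_force: [-0.4, 0.0, -0.0]
finger_gap: 0.501
```

```bash
python3 - <<'E'
from ov import *
s,im,d=wpic('w37'); go(s=s)
im,d=pic('scene','s37'); im,d=pic('top','t37'); P=cloud('top',d)
m=np.zeros(d.shape,bool); m[205:335,370:510]=1
k=m&(P[...,2]>103)&(P[...,2]<116); p=P[k]; print(cv2.minAreaRect(p[:,:2].astype(np.float32)))
A=np.c_[p[:,:2]-p[:,:2].mean(0),np.ones(len(p))]; print(np.linalg.lstsq(A,p[:,2],rcond=None)[0])
for q in[(296,267),(300,270)]: print(P[q[1],q[0]])
E
```

```text
t 52.73 p [ 442.3 -135.8  224.8] yaw -24.9 f [-0.4  0.  -0. ] gap 0.501 -> sh [0. 0. 0.] rv [0.0018 0.003  0.    ]
((542.8211669921875, -124.72311401367188), (75.37773895263672, 208.59011840820312), 5.567607879638672)
[3.11927815e-03 1.00275004e-03 1.08517534e+02]
[501.50670103 181.91547309 120.49114159]
[499.42478458 175.32960916  79.86685267]
```

View pics/w37.png

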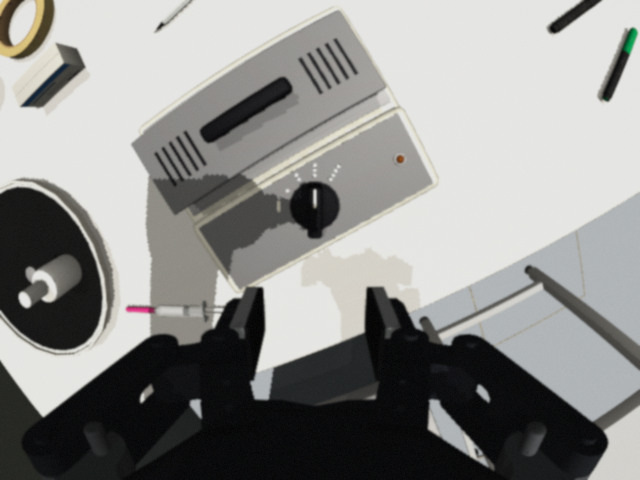

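View pics/s37.png

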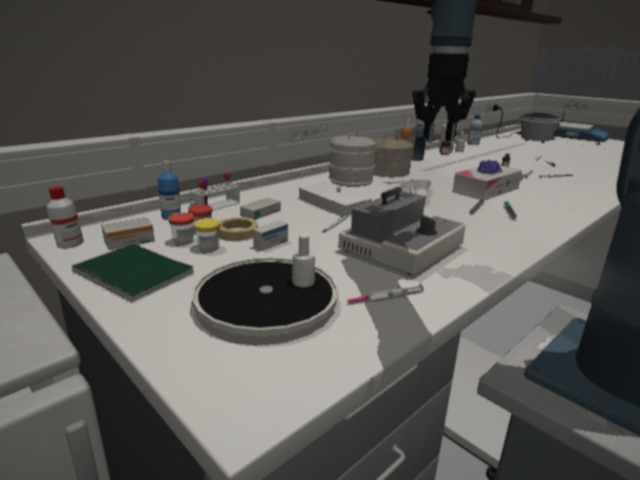

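```bash
python3 -c "
from cell import ticket
print(ticket.sign_off())"
```

```text
the job is handed in; nothing more can be done
None
```

I turned the dial to off and stood the cover on the worktop. I then loaded the three vials inside the rim, put the cover back, turned the dial to the third position and handed the job in at about 53 s.

What the last checks showed:
- **Vials:** before the cover went on, all three stood upright. Across the row they were within about 2 mm of the centre line, and along it at about +54, -1 and -55 mm.
- **Cover:** it sits flat. The top-face slope is about 0.003 and its height (108.5 mm) matches the start. Its yaw is 5.6° by the top camera, against 5.0° for the rim by the wrist camera.
- **Dial:** the pointer is on the three dots after release.
- **Everything else:** the dropper stands upright on the turntable, the bystanders look unmoved, and the arm is clear.

What disagreed:
- **TCP and fingertips:** the wrist and scene cameras both showed the real fingertips about 46 mm behind the reported TCP. I allowed for that in every grasp, and the contact heights agreed with it.
- **Wrist-camera mount:** its sideways value changed by about 3 mm between readings, so I fixed it from the fingers' own position in the picture.
- **Cover position:** the top camera puts the cover about 2 to 3 mm from the position the wrist camera gave, which is within the calibration error.

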